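Put the umbrella tubes' drying cartridges on to regenerate

TASK

Open the drying dock's locking bar, then tip every drying cartridge out of the umbrella tubes in the steel bottle rack (they lie at the bottom, too deep to grip; the boot tray is a clear place to tip them onto) and lay each one flat on the floor of a dock pocket of its own. When all the cartridges are in, swing the locking bar fully shut over them. Leave all three tubes back in the rack, one to a bay, mouth up and down against the stop, and the other things on the bench where they are.

Things in the scene. Friction and masses are not known exactly. Their poses are not given: they have to be found in the camera images.
- cart0_mid (a point): drying cartridge (may be absent: then its tube is empty): square block 80 x 30 x 30 mm, 0.10 kg, smooth plastic, orange with white vent slots and a yellow cap at each end, both ends and all four sides alike. This point is its centre; x along its 80 mm length. At the start it lies at the closed end of tube0
- cart1_mid (a point): another such cartridge, at the start in tube1; same size and axes as cart0_mid
- cart2_mid (a point): another such cartridge, at the start in tube2; same size and axes as cart0_mid
- tube0_mid (a point): clear acrylic umbrella tube with blue lip and blue foot, square, 46 mm wide outside, 38 mm inside, 170 mm long, one end closed (floor 5 mm thick), 0.16 kg, smooth (a cartridge slides once the mouth points about 25 degrees below level). This point is the centre of the tube; z points along it towards the open mouth (85 mm away). At the start it lies in the rack, mouth up, 35 degrees above level; its upper end is the mouth, on the far side from the robot
- tube1_mid (a point): another such umbrella tube; same size and axes as tube0_mid
- tube2_mid (a point): another such umbrella tube; same size and axes as tube0_mid
- bay0 (a point): centre of a tube at rest in this bay of the steel bottle rack (fixed, three bays side by side at 90 mm, 270 mm wide); z along the resting tube towards its mouth, 35 degrees above level, y across the rack. A tube lies on two cross wires, foot against a stop wire, between pairs of guide wires 54 mm apart that stand 30 and 130 mm from its foot and reach up to the tube's middle; between them its sides are free to grip. tube0 starts in bay0, tube1 in bay1, tube2 in bay2
- bay1 (a point): the same for bay 1 of the rack
- bay2 (a point): the same for bay 2 of the rack
- tray_floor (a point): grey boot tray, fixed, 250 mm (x) by 210 mm (y), rim 9 mm above the bench; this point is the middle of its floor, 4 mm above the bench. A clear place to tip things onto
- pocket0 (a point): drying dock (white, fixed, 142 mm by 208 mm) with three open pockets side by side at 64 mm: this point is the middle of the pocket's floor, 20 mm above the bench; x along the pocket, z up. Pocket 86 x 35 mm; walls 16 mm high stand only round its two ends, the sides of its middle 40 mm are open for fingers. A seated cartridge lies flat on the floor along x, either way round, its centre 15 mm above this point and 14 mm of it above the walls
- pocket1 (a point): floor of pocket 1, the same
- pocket2 (a point): floor of pocket 2, the same
- bar (a joint): locking bar of the dock: one hinged bail over all three pockets. 0 = shut (lying level across the cartridges, 4 mm above seated ones); grows as it lifts; starts anywhere from shut to 0.5 rad; 1.57 is upright, end stops at 0 and 1.95 (past about 1.7 it is clear of a gripper over the pockets). Stiff hinge: stays where it is left, moves with about 2 N at the bar. It cannot shut on a cartridge that is not seated
- bar_mid (a point): middle of the red round cross bar (16 mm thick, 198 mm long along the dock's y), 98 mm from the hinge line; shut, it lies over the pockets' near ends, 18 mm of free height between it and the pocket walls, so it can be pinched from above
- bar_hinge (a point): middle of the bar's hinge line, at the dock's far side from the robot, 62 mm above the bench, 68 mm from the middle of the pockets; y along the hinge. Shut, the bar lies 98 mm from it on the -x side (towards the robot), at the same height
- shoe_horn: blue plastic shoe horn, 200 mm long, lying flat; origin at the middle of its underside; not part of the job
- key_plate: brass-tone key hook plate with four hooks, 180 x 45 mm, 40 mm high, lying on its back; origin at the middle of its underside; not part of the job
- glass_knob: glass door knob, 56 mm wide, 60 mm high, standing on its brass rose; origin at the middle of its underside; not part of the job
- doorstop: green silicone doorstop wedge, 120 x 44 x 32 mm; origin at the middle of its underside; not part of the job
- shoe_brush: wooden shoe brush, 170 x 52 x 45 mm; origin at the middle of its underside; not part of the job
- polish_tin: shoe polish tin, 82 mm across, 24 mm high; origin at the middle of its underside; not part of the job
- torch: black hand torch, 135 mm long, 46 mm thick, lying; origin at the middle of its underside; not part of the job
Mind the look-alikes: they are no part of the job. What is shaped like the part that bears tube2_mid but yellow is not meant.

How it is judged:
By the outcome, as a careful person would: the job done as asked, in the order asked, and still so for the second after the job is handed in, with the robot touching nothing.
Of cart0, cart1, cart2 only 2 to 3 are there at a start; the rules pass over those that are not, and their reading is None.
At some moment in a run one of cart0, cart1, cart2 may be knocked a few centimetres aside while the robot is not near it.
Once in a run the grip may slacken for a moment while it holds something.
It also fails if it takes over 210 s, if anything falls off the work surface, if the arm or the gripper's body presses on something with over 40 N, if the wrist force passes 120 N, or if a joint passes its speed limit or range.

ROBOT

A 6-joint arm with a two-finger parallel gripper is mounted at the origin on the work surface. World frame = base frame: x ahead of the robot, y to its left, z up, the work surface at z = 0. Lengths are in mm, angles in rad, forces in N, time in s.
With the tool pointing down it reaches from about 350 to 775 mm from the base axis. Payload 7.3 kg.
Tool frame: the origin (TCP) lies on the centre line of the jaws, within the pads' length; the fingertips stand 17 mm ahead of it and the grasp point (between the pads) lies 2 mm behind it; z points along the fingers, y is the line along which they close (so a half turn about z gives the same grasp; the last joint's range is limited). The gripper opens to 92 mm and grips with 3 to 60 N. Pads are 19 mm wide; open, the fingers measure 130 mm over their backs; the gripper's body (75 mm by 190 mm) begins 47 mm behind the grasp point.
Start: joints at [1.2, 0.342, 1.524, -0, 1.275, -0.146], TCP at [117.011, 511.812, 243.741] pointing down, gripper open.
Joint ranges: [-2.53, 2.53], [-0.77, 2.02], [0.04, 2.7], [-1, 4.14], [0.28, 2.66], [-3.11, 3.11]. Speed limits (rad/s): [2.57, 2.57, 3.14, 3.14, 3.14, 3.14].

INTERFACE

Orientations are given as [roll, pitch, yaw] about the fixed x, y, z axes, in that order (R = Rz(yaw) Ry(pitch) Rx(roll)).
In Python, from plant import bot gives the robot as it stands. The module is installed in compiled form; this text tells all that it offers.
- The arm moves only by the shell command python3 -m pendant 'ROWS'. ROWS is JSON, a list of rows, each a list of 3 entries, a list of its own where there are three numbers: the shift along the world's x, y, z as a fraction of full scale, then the turn, a rotation vector about the world's x, y, z as a fraction of full scale, then the opening, from -1 (shut) to 1 (fully open), so that 0 is half open. In form: [[[tx, ty, tz], [rx, ry, rz], claw], ...]. A call has exactly 10 rows; each row shifts and turns the commanded pose from where the row before left it; what a row does not reach is not made up. Full scale, the value 1, is 30 mm for a shift and 0.12 rad for a turn. A row lasts 1/12 s, in which the tool goes at most 41.7 mm and 7.16 degrees, less where a joint would pass 70% of its speed; a pose out of reach is approached as far as the arm can. A call with a number of a shift or a turn outside -1 to 1 is refused whole. A call with a gripper value outside its range is refused whole. The fingers move at their own pace and stop on an object; the grip force is fixed at half the most. Time passes only in rows, so rows that do not move let the fingers close, or fill a call up. It gives the time, the measured TCP pose, the force, the opening and the grip force at its end, in the units of the state.
- bot.get_obs(): the state, without advancing time (a new reading comes with each control period).
- bot.capture(name): name is "side" or "top"; returns the picture (384x512x3 uint8, blue, green, red); there is no depth.
- bot.camera_params(name): a dict with "fovy" (degrees; the focal length in pixels is half the picture's height over the tangent of half this angle, whatever the lens; pixels are square), "cx", "cy" (the principal point, pixels), "camera_from_world" (4x4, takes a point from world to camera coordinates). Camera axes: x right, y down, z forward; pixel columns grow to the right and rows downward; lengths in mm; the calibration is good to about 2 mm. A picture is of the moment at which its call begins. camera_params takes no time and is no camera call.
- bot.close_job(): hands the job in; it is judged then, once.
The state is a dict: "time": time; "joint_positions": joint angles; "dq": joint speeds; "tau": joint torques, N m; "tool_pos": TCP position; "tcp_rot": TCP orientation; "contact_force": force on the tool from outside, world axes, zero at the start; "moment": the same for the moment, N m; "grip_width": finger opening in mm; "finger_force": force on a finger pad.
Only numpy, scipy, OpenCV 4.12 (cv2) and the standard library are available. Lean on these libraries where they do the work, as an engineer would, in place of code of your own. Each camera call takes 0.05 s, during which the arm holds its last target. There are 200 camera calls.

## Working session

There is one attempt and no reset: what is moved stays moved. The work goes in short steps, Python scripts to look and compute and a shell command to move; the robot and the scene stay as the last step left them, time stands still between calls to the robot, and variables do not carry over. Pictures are saved under pics/ and viewed, at most 14 in all, crops included, and the job is handed in when it is done.

```bash
mkdir -p pics; ls; python3 - <<'E'
from plant import bot
import cv2,numpy as np
o=bot.get_obs();print({k:np.round(v,3).tolist() for k,v in o.items()})
for n in("side","top"):
    im=bot.capture(n);cv2.imwrite(f"pics/{n}0.png",cv2.resize(im,(800,600),interpolation=cv2.INTER_CUBIC));cv2.imwrite(f"{n}0_raw.png",im)
    p=bot.camera_params(n);print(n,p["fovy"],p["cx"],p["cy"],np.round(p["camera_from_world"],3).tolist())
E
```

```text
pics
{'time': 0.0, 'joint_positions': [1.2, 0.343, 1.525, -0.0, 1.275, -0.146], 'dq': [-0.001, 0.001, 0.0, 0.0, 0.001, -0.0], 'tau': [0.002, -43.124, -24.422, 0.072, 0.056, -0.0], 'tool_pos': [116.887, 511.441, 243.049], 'tcp_rot': [-3.14, -0.0, 2.917], 'contact_force': [-0.905, 0.008, -0.307], 'moment': [-0.016, -0.009, -0.02], 'finger_force': 0.0, 'grip_width': 91.885}
side 57.069006808019765 259.6984971659789 193.41470369763042 [[-0.974, -0.224, -0.011, 532.508], [-0.14, 0.645, -0.752, 147.713], [0.176, -0.731, -0.659, 883.314], [0.0, 0.0, 0.0, 1.0]]
top 57.524949972311546 253.00112307418016 195.43942724347977 [[-0.0, -1.0, -0.003, 7.492], [-0.994, 0.001, -0.111, 570.022], [0.111, 0.003, -0.994, 979.446], [0.0, 0.0, 0.0, 1.0]]
```

View pics/side0.png

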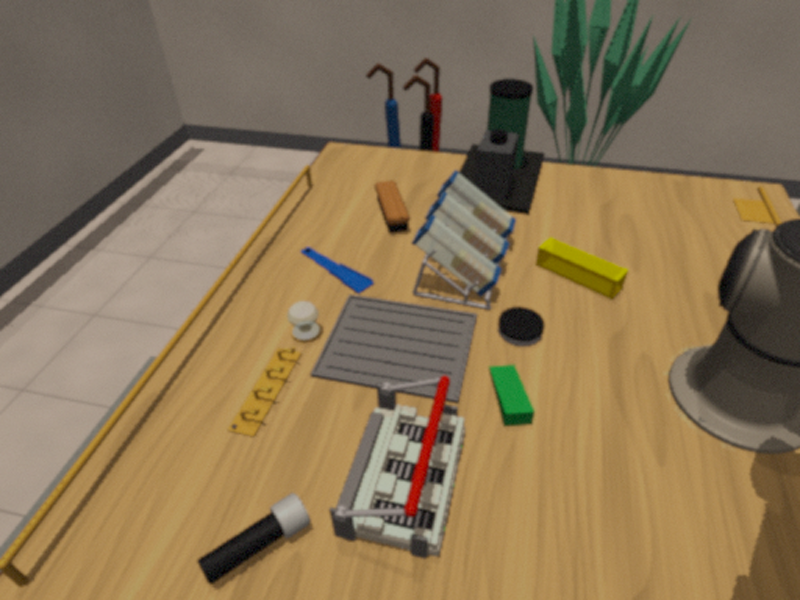

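View pics/top0.png

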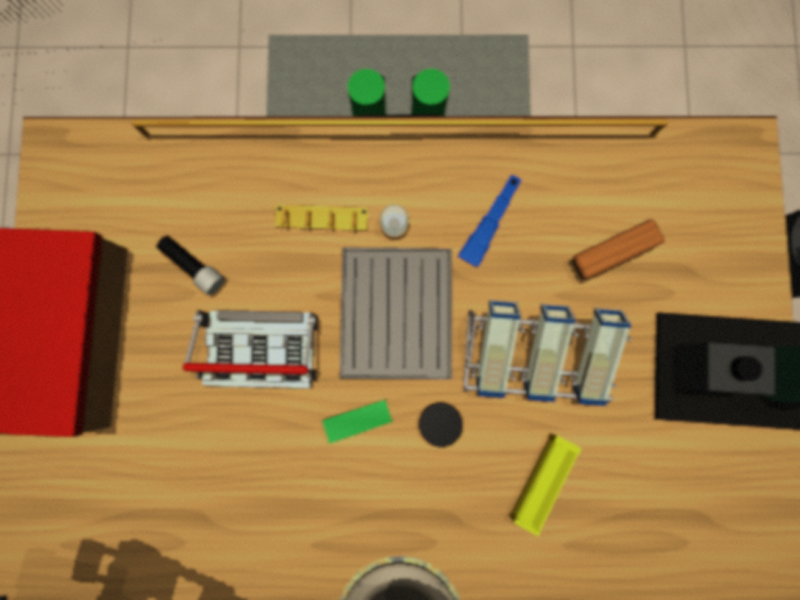

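The side view shows the rack with 3 tubes at about (465,230), the tray at (400,340), the dock at (400,460) with the red bar slightly raised, and a yellow look-alike at (580,268). In the top view the dock is at (255,350), the tray at (397,312) and the tubes at (497/550/603, 350). I'll zoom in on the rack and dock.

```bash
cat > h.py <<'E'
import numpy as np,cv2
from plant import bot
def P(n):
    p=bot.camera_params(n);f=192/np.tan(np.radians(p["fovy"]/2));return f,p["cx"],p["cy"],np.array(p["camera_from_world"])
def ray(n,u,v):
    f,cx,cy,T=P(n);R=T[:3,:3];c=-R.T@T[:3,3];d=R.T@np.array([(u-cx)/f,(v-cy)/f,1]);return c,d/np.linalg.norm(d)
def onz(n,u,v,z):
    c,d=ray(n,u,v);return c+d*(z-c[2])/d[2]
def tri(a,b):  # a=(u,v) side, b=(u,v) top
    c1,d1=ray("side",*a);c2,d2=ray("top",*b)
    A=np.stack([d1,-d2],1);s=np.linalg.lstsq(A,c2-c1,rcond=None)[0]
    p,q=c1+s[0]*d1,c2+s[1]*d2;return (p+q)/2,np.linalg.norm(p-q)
def proj(n,p):
    f,cx,cy,T=P(n);q=T[:3,:3]@np.asarray(p,float)+T[:3,3];return np.array([cx+f*q[0]/q[2],cy+f*q[1]/q[2]])
def crop(n,im,x0,y0,w,h,name,s):
    cv2.imwrite(name,cv2.resize(im[y0:y0+h,x0:x0+w],None,fx=s,fy=s,interpolation=cv2.INTER_CUBIC))
E
python3 - <<'E'
import cv2,numpy as np
s=cv2.imread("side0_raw.png");t=cv2.imread("top0_raw.png")
a=cv2.resize(s[95:205,255:355],(400,440),interpolation=2);b=cv2.resize(t[180:275,290:410],(400,317),interpolation=2)
c=np.zeros((600,800,3),np.uint8)
c[:440,:400]=a; c[:317,400:]=b
d=cv2.resize(t[190:258,110:215],(400,259),interpolation=2);c[330:589,400:]=d
cv2.imwrite("pics/z1.png",c)
e=cv2.resize(s[230:360,205:305],(462,600),interpolation=2);cv2.imwrite("pics/z2.png",e)
E
```

```text
(no output)
```

View pics/z1.png

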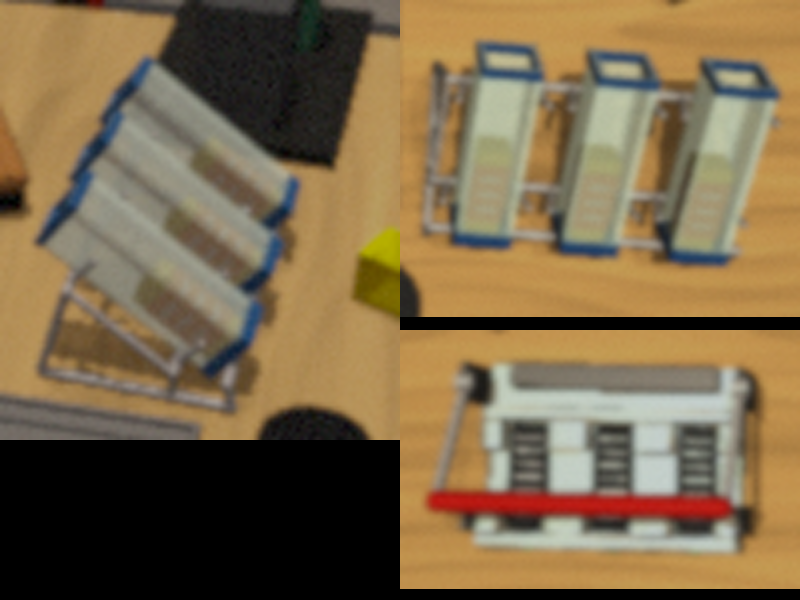

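View pics/z2.png

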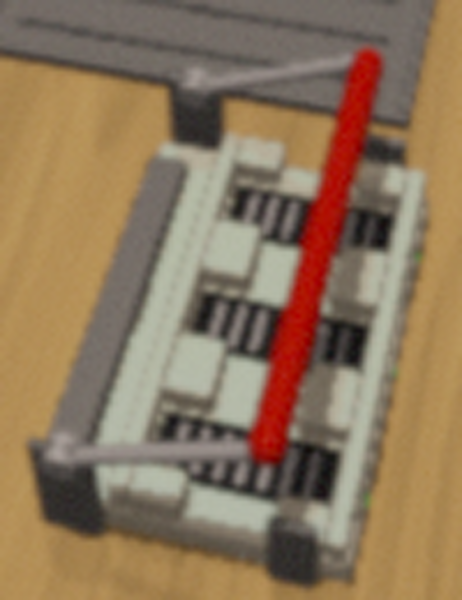

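The three tubes each show a brownish cartridge at the closed end, so all three are present. The bar is a little open. I'll triangulate the corners.

```bash
python3 - <<'E'
from h import *
np.set_printoptions(precision=1,suppress=True)
S=lambda x,y:(255+x/4-.5,95+y/4-.5)
T=lambda x,y:(290+(x-400)/3.333-.5,180+y/3.333-.5)
D=lambda x,y:(110+(x-400)/3.81-.5,190+(y-330)/3.81-.5)
E=lambda x,y:(205+x/4.62-.5,230+y/4.62-.5)
print("cam",ray("side",0,0)[0],ray("top",0,0)[0])
for n,a,b,c,d in[("A",(88,175),(479,76),(262,303),(453,243)),("B",(118,115),(588,85),(283,235),(560,251)),("C",(148,60),(702,93),(298,182),(670,261))]:
    m,e1=tri(S(*a),T(*b));f,e2=tri(S(*c),T(*d));v=m-f;print(n,m,e1,f,e2,"len",np.linalg.norm(v),"el",np.degrees(np.arcsin(v[2]/np.linalg.norm(v))),"yaw",np.degrees(np.arctan2(v[1],v[0])))
for n,a,b in[("bar+y",(265,448),(433,500)),("bar-y",(368,62),(727,508)),("hin+y",(60,448),(463,380)),("hin-y",(195,78),(742,382))]:
    print(n,*tri(E(*a),D(*b)))
for p in[(528,476),(612,477),(697,478),(478,548),(738,550)]:print("pocket/base",onz("top",*D(*p),20))
k=.64
for p in[(342,249),(450,249),(341,379),(451,379)]:print("tray",onz("top",p[0]*k,p[1]*k,9))
E
```

```text
cam [384.6 669.9 699.3] [ 457.9    4.3 1036.6]
A [ 533.5 -142.3  176. ] 6.533596688070103 [ 406.5 -132.8   93.5] 7.700296562002747 len 151.78022554771644 el 32.95603967597926 yaw -4.261484583869491
B [ 526.7 -222.2  178. ] 6.225680196916711 [ 399.8 -218.    94.2] 8.428811543645743 len 152.12725808890772 el 33.41530989761067 yaw -1.9151656498075575
C [ 519.5 -305.6  179.4] 8.60476454946389 [ 393.1 -308.4   84.7] 4.8532509861269295 len 157.97238264266545 el 36.85153921296758 yaw 1.2391497805123428
bar+y [458.4 363.  108.1] 1.2098940018941058
bar-y [453.3 159.8 104. ] 0.07975902552267951
hin+y [545.7 360.4  67.5] 1.0954251490166687
hin-y [542.7 156.4  66. ] 3.96924769933511
pocket/base [477.2 325.6  20. ]
pocket/base [476.4 261.7  20. ]
pocket/base [475.6 197.   20. ]
pocket/base [423.  361.6  20. ]
pocket/base [421.4 164.9  20. ]
tray [681.2 109.2   9. ]
tray [681.  -97.5   9. ]
tray [434.5 108.5   9. ]
tray [434.4 -96.5   9. ]
```

```bash
python3 - <<'E'
import cv2,numpy as np
s=cv2.imread("side0_raw.png");t=cv2.imread("top0_raw.png")
a=cv2.resize(s[105:195,262:332],(467,600),interpolation=2);b=cv2.resize(t[188:263,300:341],(328,600),interpolation=2)
cv2.imwrite("pics/z3.png",np.hstack([a,b]))
E
```

```text
(no output)
```

View pics/z3.png

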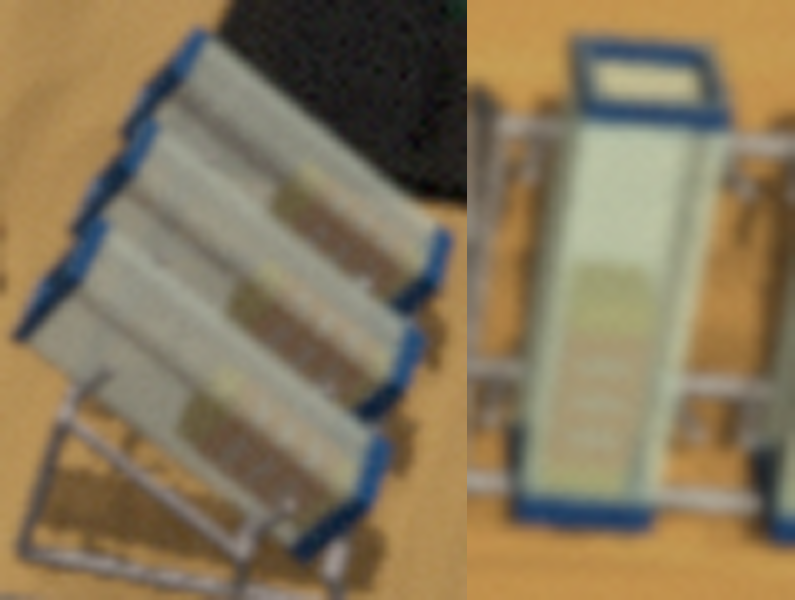

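```bash
python3 - <<'E'
from h import *
np.set_printoptions(precision=1,suppress=True)
S=lambda x,y:(262+x/6.67-.5,105+y/6.67-.5)
T=lambda x,y:(290+(x-400)/3.333-.5,180+y/3.333-.5)
for n,a,b,c,d in[("A",(98,222),(542,78),(388,438),(511,245)),("B",(152,125),(657,86),(425,330),(616,253)),("C",(207,33),(775,94),(450,235),(728,262))]:
    m,e1=tri(S(*a),T(*b));f,e2=tri(S(*c),T(*d));v=m-f;psi=np.radians(-4.5);el=np.radians(35)
    up=np.array([-np.sin(el)*np.cos(psi),-np.sin(el)*np.sin(psi),np.cos(el)]);yy=np.array([-np.sin(psi),np.cos(psi),0])
    print(n,m,e1,f,e2,"len",np.linalg.norm(v),"el",np.degrees(np.arcsin(v[2]/np.linalg.norm(v))),"yaw",np.degrees(np.arctan2(v[1],v[0])),"mid",(m+f)/2-23*up+23*yy)
E
```

```text
A [ 539.4 -195.7  143.2] 2.518715283983656 [ 405.8 -186.7   53.3] 1.79353595520193 len 161.33803197827945 el 33.86142168950935 yaw -3.8468912563606623 mid [ 487.6 -169.3   79.4]
B [ 532.2 -284.4  141.9] 0.32877420809364327 [ 398.1 -273.9   53.7] 3.9521306565281122 len 160.90364417458872 el 33.26953749939226 yaw -4.467769417849352 mid [ 480.1 -257.2   79. ]
C [ 523.3 -374.4  143.4] 4.760374483892413 [ 391.8 -368.6   48.1] 0.9996300056353397 len 162.53408157511197 el 35.883359874548326 yaw -2.5112052846860315 mid [ 472.5 -349.6   76.9]
```

The tube centres are about A (488,-169,79), B (480,-258,79) and C (472,-349,79), with 90 mm spacing and a yaw of about -4.8°, which matches the description. Pockets are at x≈476, y≈326/262/197, and the bar is at about 0.46 rad. I'll start with the bar.

```bash
python3 -m pendant '[[[0.565,-0.419,-0.1],[0,0,-0.561],1],[[0.565,-0.419,-0.1],[0,0,-0.561],1],[[0.565,-0.419,-0.1],[0,0,-0.561],1],[[0.565,-0.419,-0.1],[0,0,-0.561],1],[[0.565,-0.419,-0.1],[0,0,-0.561],1],[[0.565,-0.419,-0.1],[0,0,-0.561],1],[[0.565,-0.419,-0.1],[0,0,-0.561],1],[[0.565,-0.419,-0.1],[0,0,-0.561],1],[[0.565,-0.419,-0.1],[0,0,-0.561],1],[[0.565,-0.419,-0.1],[0,0,-0.561],1]]'; python3 -m pendant '[[[0.565,-0.419,-0.1],[0,0,-0.561],1],[[0.565,-0.419,-0.1],[0,0,-0.561],1],[[0.565,-0.419,-0.1],[0,0,-0.561],1],[[0.565,-0.419,-0.1],[0,0,-0.561],1],[[0.565,-0.419,-0.1],[0,0,-0.561],1],[[0.565,-0.419,-0.1],[0,0,-0.561],1],[[0.565,-0.419,-0.1],[0,0,-0.561],1],[[0.565,-0.419,-0.1],[0,0,-0.561],1],[[0.565,-0.419,-0.1],[0,0,-0.561],1],[[0.565,-0.419,-0.1],[0,0,-0.561],1]]'
```

```text
time: 0.93
tool_pos: [287.1, 385.3, 213.3]
tcp_rot: [-3.141, 0.0, 2.24]
contact_force: [-0.1, 0.4, -0.5]
grip_width: 92.0
finger_force: 0.0
time: 1.77
tool_pos: [456.6, 259.6, 183.2]
tcp_rot: [-3.141, 0.0, 1.567]
contact_force: [0.4, -0.3, 0.1]
grip_width: 91.8
finger_force: 0.0
```

```bash
python3 -m pendant '[[[0,0,-0.5],[0,0,0],0.5],[[0,0,-0.5],[0,0,0],0.2],[[0,0,-0.5],[0,0,0],0],[[0,0,-0.5],[0,0,0],0],[[0,0,-0.3],[0,0,0],0],[[0,0,-0.3],[0,0,0],0],[[0,0,0],[0,0,0],-0.6],[[0,0,0],[0,0,0],-1],[[0,0,0],[0,0,0],-1],[[0,0,0],[0,0,0],-1]]'
```

```text
time: 2.6
tool_pos: [456.5, 260.7, 106.5]
tcp_rot: [3.14, -0.001, 1.57]
contact_force: [-0.1, 0.3, 0.1]
grip_width: 29.5
finger_force: 0.0
```

```bash
python3 -m pendant '[[[0,0,0],[0,0,0],-1],[[0,0,0],[0,0,0],-1],[[0,0,0],[0,0,0],-1],[[0,0,0],[0,0,0],-1],[[0,0,0],[0,0,0],-1],[[0.115,0,0.196],[0,0,0],-1],[[0.115,0,0.196],[0,0,0],-1],[[0.154,0,0.19],[0,0,0],-1],[[0.154,0,0.19],[0,0,0],-1],[[0,0,0],[0,0,0],-1]]'
```

```text
time: 3.43
tool_pos: [470.7, 260.2, 129.6]
tcp_rot: [-3.137, 0.001, 1.57]
contact_force: [-10.8, 0.4, 6.8]
grip_width: 15.3
finger_force: 30.0
```

```bash
python3 -m pendant '[[[0.36,0,0.333],[0,0,0],-1],[[0.403,0,0.273],[0,0,0],-1],[[0.443,0,0.21],[0,0,0],-1],[[0.467,0,0.143],[0,0,0],-1],[[0.487,0,0.07],[0,0,0],-1],[[0.49,0,0],[0,0,0],-1],[[0.483,0,-0.077],[0,0,0],-1],[[0.25,0,-0.067],[0,0,0],-1],[[0,0,0],[0,0,0],-1],[[0,0,0],[0,0,0],-1]]'
```

```text
time: 4.27
tool_pos: [575.2, 258.8, 155.9]
tcp_rot: [3.139, 0.002, 1.57]
contact_force: [1.7, -6.3, 0.8]
grip_width: 15.1
finger_force: 30.0
```

```bash
q(){ python3 -c "
from plant import bot
o=bot.get_obs();print([round(float(x),3) for x in o['joint_positions']],[round(float(x),1) for x in o['tool_pos']])"; }; q; python3 -m pendant '[[[0,0,0],[0,0,0],0],[[0,0,0],[0,0,0],0],[[0,0,0],[0,0,0],0],[[0,0,0.3],[0,0,0],0],[[0,0,0.6],[0,0,0],0.5],[[0,0,0.9],[0,0,0],1],[[0,0,0.9],[0,0,0],1],[[0,0,0.9],[0,0,0],1],[[-0.5,-0.9,0.5],[0,0,0],1],[[-0.5,-0.9,0],[0,0,0],1]]'; q; python3 -m pendant '[[[-0.4,-0.9,0],[0,0,0.8],1],[[-0.4,-0.9,0],[0,0,0.8],1],[[-0.4,-0.9,0],[0,0,0.8],1],[[-0.4,-0.9,0],[0,0,0.8],1],[[-0.4,-0.9,0],[0,0,0.8],1],[[-0.3,-0.9,0],[0,0,0.8],1],[[-0.3,-0.9,0],[0,0,0.8],1],[[-0.3,-0.9,0],[0,0,0.8],1],[[-0.3,-0.9,0],[0,0,0.8],1],[[-0.2,-0.9,0],[0,0,0.8],1]]'; q
python3 - <<'E'
from h import *
im=bot.capture("side");cv2.imwrite("s1.png",im);hsv=cv2.cvtColor(im,cv2.COLOR_BGR2HSV)
m=cv2.inRange(hsv,(0,180,90),(6,255,255))|cv2.inRange(hsv,(174,180,90),(180,255,255));m[:220]=0
n,l,s,c=cv2.connectedComponentsWithStats(m);i=1+np.argmax(s[1:,4]);print(s[i],c[i])
for th in(1.5,1.7,1.8,1.9,1.95):print(th,proj("side",[544-98*np.cos(th),259,62+98*np.sin(th)]).round(1))
E
```

```text
[0.303, 0.608, 1.336, -0.003, 1.196, 0.305] [575.2, 258.8, 155.9]
time: 5.1
tool_pos: [544.9, 207.4, 283.0]
tcp_rot: [3.133, -0.002, 1.573]
contact_force: [0.8, 0.3, 0.1]
grip_width: 77.4
finger_force: 0.0
[0.232, 0.42, 1.296, 0.0, 1.417, 0.23] [544.9, 207.4, 283.0]
time: 5.93
tool_pos: [440.9, -64.5, 279.5]
tcp_rot: [3.141, 0.001, 2.536]
contact_force: [0.6, -0.5, 1.2]
grip_width: 91.8
finger_force: 0.0
[-0.318, 0.165, 1.663, 0.0, 1.312, -1.283] [440.9, -64.5, 279.5]
[193 220  41  81 574] [212.10278746 260.66898955]
1.5 [233.5 255.1]
1.7 [223.9 253.6]
1.8 [219.2 253.3]
1.9 [214.7 253.4]
1.95 [212.6 253.5]
```

```bash
cat > arm.py <<'E'
import numpy as np
from scipy.optimize import least_squares
from scipy.spatial.transform import Rotation as Ro
D=[([1.2,.343,1.525,0,1.275,-.146],[116.9,511.4,243]),([.303,.608,1.336,-.003,1.196,.305],[575.2,258.8,155.9]),([.232,.42,1.296,0,1.417,.23],[544.9,207.4,283]),([-.318,.165,1.663,0,1.312,-1.283],[440.9,-64.5,279.5])]
# geometric model: z1, y2, y3, y4(z roll about forearm), y5, z6; a: h,L1,e,L2,L3,d
def fk(q,p):
    h,L1,L2,L3,d=p;R=Ro.from_euler('z',q[0]);x=R.apply([0,d,h])
    R2=R*Ro.from_euler('y',q[1]);x=x+R2.apply([0,0,L1]);R3=R2*Ro.from_euler('y',q[2]);x=x+R3.apply([0,0,L2])
    R4=R3*Ro.from_euler('z',q[3]);R5=R4*Ro.from_euler('y',q[4]);x=x+R5.apply([0,0,L3]);R6=R5*Ro.from_euler('z',q[5])*Ro.from_euler('z',np.pi/2);return x,R6
s=least_squares(lambda p:np.concatenate([fk(q,p)[0]-np.array(x) for q,x in D]),[150,350,350,200,76])
p=s.x
lo=[-2.53,-.77,.04,-1,.28,-3.11];hi=[2.53,2.02,2.7,4.14,2.66,3.11]
def ik(x,R,q0):
    f=lambda q:np.concatenate([(fk(q,p)[0]-x)/100,(fk(q,p)[1].inv()*R).as_rotvec()])
    r=least_squares(f,np.clip(q0,np.array(lo)+.01,np.array(hi)-.01),bounds=(lo,hi));return r.x,np.linalg.norm(r.fun)
E
python3 - <<'E'
from arm import *
np.set_printoptions(precision=2,suppress=True)
print(p,s.fun.round(1)); x,R=fk(D[3][0],p);print(R.as_euler('xyz'))
def pose(tilt,yaw,spin): # tool z tilted forward along yaw; tool y = across; spin 0: y axis to +left, pi: other
    return Ro.from_euler('z',yaw)*Ro.from_euler('y',np.pi-tilt)*Ro.from_euler('z',spin)
for nm,x,yaw in[("A",(488,-169,79),-.084),("C",(472,-349,79),-.084),("A",(488,-169,180),-.084),("C",(472,-349,180),-.084),("tray",(540,0,120),0),("tray",(600,0,120),0),("tray",(560,0,120),-.3),("tray",(540,-20,120),.15)]:
  for t in(20,35,45):
    o=[]
    for sp in(0,np.pi):
      b=min((ik(np.array(x),pose(np.radians(t),yaw,sp),q0) for q0 in([0,.6,1.5,0,.8,-1.5],[0,.6,1.5,0,.8,1.5],[-.5,.3,1.9,3.1,.6,0],[0,.9,1.4,0,.4,-1.5])),key=lambda z:z[1]);o.append((b[0],round(b[1],3)))
    print(nm,x,yaw,t,o)
E
```

```text
[1042.37  493.65  369.39 1156.41   77.03] [-1.1 -1.1 -0.3  2.  -1.   0.6 -1.3  0.2  0.3  1.3  0.  -0.6]
[3.14 0.   2.54]
A (488, -169, 79) -0.084 20 [(array([-0.95,  0.12,  2.61,  0.72,  0.29, -3.11]), np.float64(0.082)), (array([-1.35,  0.17,  2.7 ,  1.04,  0.37, -0.69]), np.float64(0.029))]
A (488, -169, 79) -0.084 35 [(array([-0.94,  0.1 ,  2.64,  0.75,  0.28, -3.11]), np.float64(0.339)), (array([-2.53,  0.76,  2.7 ,  1.04,  0.35, -1.99]), np.float64(0.076))]
A (488, -169, 79) -0.084 45 [(array([-0.95,  0.08,  2.65,  0.77,  0.28, -3.11]), np.float64(0.511)), (array([-2.53,  0.97,  2.27,  0.53,  0.62, -1.48]), np.float64(0.17))]
C (472, -349, 79) -0.084 20 [(array([-1.24,  0.33,  2.23,  0.46,  0.52, -3.11]), np.float64(0.102)), (array([-1.57,  0.35,  2.38,  0.78,  0.5 , -0.63]), np.float64(0.0))]
C (472, -349, 79) -0.084 35 [(array([-1.25,  0.31,  2.27,  0.5 ,  0.49, -3.11]), np.float64(0.36)), (array([-2.37,  0.77,  2.38,  0.87,  0.6 , -1.59]), np.float64(0.0))]
C (472, -349, 79) -0.084 45 [(array([-1.25,  0.3 ,  2.3 ,  0.52,  0.47, -3.11]), np.float64(0.531)), (array([-2.53,  1.0
[... 2436 characters left out ...]
0.161))]
tray (560, 0, 120) -0.3 45 [(array([ 2.09,  1.06,  2.36, -1.  ,  0.62,  1.9 ]), np.float64(0.013)), (array([ 2.09,  1.06,  2.36, -1.  ,  0.62, -1.25]), np.float64(0.013))]
tray (540, -20, 120) 0.15 20 [(array([-0.96, -0.03,  2.7 ,  0.8 ,  0.44,  2.88]), np.float64(0.002)), (array([-0.96, -0.03,  2.7 ,  0.8 ,  0.44, -0.26]), np.float64(0.002))]
tray (540, -20, 120) 0.15 35 [(array([-2.53,  0.8 ,  2.7 ,  0.71,  0.34,  1.26]), np.float64(0.07)), (array([-2.53,  0.8 ,  2.7 ,  0.71,  0.34, -1.88]), np.float64(0.07))]
tray (540, -20, 120) 0.15 45 [(array([-2.53,  0.97,  2.4 ,  0.44,  0.54,  1.53]), np.float64(0.103)), (array([-2.53,  0.97,  2.4 ,  0.44,  0.54, -1.61]), np.float64(0.103))]
```

```bash
cat > go.py <<'E'
# usage: go.py x y z tilt_deg yaw spin  -> remaining shift / turn in full-scale units; tool z tilts from down towards azimuth yaw
import sys,numpy as np
from scipy.spatial.transform import Rotation as Ro
from plant import bot
def pose(tilt,yaw,spin):return Ro.from_euler('z',yaw)*Ro.from_euler('y',np.pi-tilt)*Ro.from_euler('z',spin)
if __name__=="__main__":
    x,y,z,t,yaw,spin=map(float,sys.argv[1:7]);o=bot.get_obs();R=Ro.from_euler('xyz',o['tcp_rot'])
    T=pose(np.radians(t),yaw,spin);rv=(T*R.inv()).as_rotvec();d=np.array([x,y,z])-o['tool_pos']
    print("tool z",R.apply([0,0,1]).round(3),"y",R.apply([0,1,0]).round(3))
    print("shift",(d/30).round(2),"turn",(rv/.12).round(2),"joints",np.round(o['joint_positions'],3))
E
python3 -m pendant '[[[-0.137,-0.285,-0.065],[-0.043,-0.51,0.433],1],[[-0.137,-0.285,-0.065],[-0.043,-0.51,0.433],1],[[-0.137,-0.285,-0.065],[-0.043,-0.51,0.433],1],[[-0.137,-0.285,-0.065],[-0.043,-0.51,0.433],1],[[-0.137,-0.285,-0.065],[-0.043,-0.51,0.433],1],[[-0.137,-0.285,-0.065],[-0.043,-0.51,0.433],1],[[-0.137,-0.285,-0.065],[-0.043,-0.51,0.433],1],[[-0.137,-0.285,-0.065],[-0.043,-0.51,0.433],1],[[-0.137,-0.285,-0.065],[-0.043,-0.51,0.433],1],[[-0.137,-0.285,-0.065],[-0.043,-0.51,0.433],1]]'; python3 go.py 400 -150 260 35 -0.084 0;python3 go.py 400 -150 260 35 -0.084 3.14159
```

```text
time: 6.82
tool_pos: [401.8, -146.4, 260.4]
tcp_rot: [2.967, 0.569, 3.003]
contact_force: [-1.3, -0.3, -1.0]
grip_width: 91.4
finger_force: 0.0
tool z [ 0.55   0.099 -0.83 ] y [0.044 0.988 0.146]
shift [-0.06 -0.12 -0.01] turn [-1.24 -0.21 -0.35] joints [-0.903 -0.059  2.114  0.678  0.903 -2.767]
tool z [ 0.55   0.099 -0.83 ] y [0.044 0.988 0.146]
shift [-0.06 -0.12 -0.01] turn [ 14.45   0.64 -21.33] joints [-0.903 -0.059  2.114  0.678  0.903 -2.767]
```

```bash
sed -i 's/^D=\[/D=[([-.903,-.059,2.114,.678,.903,-2.767],[401.8,-146.4,260.4]),/' arm.py; sed -i "s/D\[3\]/D[4]/" arm.py
cat > t.py <<'E'
from arm import *
from go import pose
np.set_printoptions(precision=2,suppress=True)
print(p,s.fun.round(1),fk(D[0][0],p)[1].as_euler('xyz'))
for nm,x,yaw in[("A",(488,-169,85),-.084),("B",(480,-258,85),-.084),("C",(472,-349,79),-.084),("tray",(540,0,120),-.084),("tray",(560,0,100),-.2),("tray",(560,-10,100),-.4),("tray",(560,-10,100),.2)]:
  for t in(10,25,35,45):
    o=[]
    for sp in(0,np.pi):
      b=min((ik(np.array(x),pose(np.radians(t),yaw,sp),q0) for q0 in([-.9,0,2.1,.6,.9,-2.7],[-.9,0,2.1,.6,.9,.4],[-.5,.3,1.9,0,.6,0],[0,.5,2,-.5,.4,1.5])),key=lambda z:z[1]);o.append((b[0],round(b[1],3)))
    print(nm,x,yaw,t,o)
E
python3 t.py
```

```text
[160.49 514.55 362.63 295.41  77.01] [ 1.  -5.1 -0.1 -0.5  0.6  0.5  5.3  2.5 -0.7 -6.7 -1.1 -0.6 -3.   1.4
  0.9] [2.97 0.57 3.  ]
A (488, -169, 85) -0.084 10 [(array([-0.53,  0.41,  1.95,  0.13,  0.63, -2.11]), np.float64(0.0)), (array([-0.53,  0.41,  1.95,  0.13,  0.63,  1.03]), np.float64(0.0))]
A (488, -169, 85) -0.084 25 [(array([-0.61,  0.35,  2.16,  0.72,  0.33, -2.74]), np.float64(0.0)), (array([-0.61,  0.35,  2.16,  0.72,  0.33,  0.4 ]), np.float64(0.0))]
A (488, -169, 85) -0.084 35 [(array([-0.67,  0.34,  2.3 ,  1.66,  0.32,  2.55]), np.float64(0.0)), (array([-0.67,  0.34,  2.3 ,  1.66,  0.32, -0.59]), np.float64(0.0))]
A (488, -169, 85) -0.084 45 [(array([-0.74,  0.38,  2.43,  2.19,  0.56,  1.95]), np.float64(0.0)), (array([-0.74,  0.38,  2.43,  2.19,  0.56, -1.19]), np.float64(0.0))]
B (480, -258, 85) -0.084 10 [(array([-0.69,  0.46,  1.86,  0.16,  0.69, -2.29]), np.float64(0.0)), (array([-0.69,  0.46,  1.86,  0.16,  0.69,  0.85]), np.float64(0.0))]
B (480, -258, 85) -0.084 25 [(array([-0.79,  0.4 ,  2.07,  0.71,  0.43, -2.89]), np.float64(0.0)), (array([-0.79,  0.4 ,  2
[... 3083 characters left out ...]
.03]), np.float64(0.0))]
tray (560, -10, 100) 0.2 10 [(array([-0.19,  0.45,  1.81,  0.1 ,  0.72, -2.03]), np.float64(0.0)), (array([-0.19,  0.45,  1.81,  0.1 ,  0.72,  1.11]), np.float64(0.0))]
tray (560, -10, 100) 0.2 25 [(array([-0.26,  0.38,  2.03,  0.53,  0.38, -2.48]), np.float64(0.0)), (array([-0.26,  0.38,  2.03,  0.53,  0.38,  0.66]), np.float64(0.0))]
tray (560, -10, 100) 0.2 35 [(array([-0.31,  0.37,  2.18,  1.4 ,  0.29,  2.9 ]), np.float64(0.0)), (array([-0.31,  0.37,  2.18,  1.4 ,  0.29, -0.24]), np.float64(0.0))]
tray (560, -10, 100) 0.2 45 [(array([-0.36,  0.39,  2.31,  2.14,  0.46,  2.11]), np.float64(0.0)), (array([-0.36,  0.39,  2.31,  2.14,  0.46, -1.03]), np.float64(0.0))]
```

```bash
cat > t2.py <<'E'
from arm import *
from go import pose
np.set_printoptions(precision=2,suppress=True)
def sol(x,t,yaw,q0=[-.3,.5,1.9,0,1.5,-2]):return ik(np.array(x,float),pose(np.radians(t),yaw,0),q0)
for x in[(470,0,130),(520,0,130),(480,0,200)]:
  for yaw in(-.084,0.1):
    for t in(-10,-40,-50,-60):print(x,yaw,t,*sol(x,t,yaw))
E
python3 t2.py
```

```text
(470, 0, 130) -0.084 -10 [-0.16  0.44  1.74 -0.01  1.14 -1.64] 1.8078313354043117e-14
(470, 0, 130) -0.084 -40 [-0.14  0.73  1.38 -0.04  1.73 -1.62] 2.351283738677854e-13
(470, 0, 130) -0.084 -50 [-0.14  0.83  1.28 -0.04  1.9  -1.62] 4.0877516765365114e-11
(470, 0, 130) -0.084 -60 [-0.14  0.93  1.19 -0.05  2.06 -1.62] 1.179038254227527e-09
(470, 0, 130) 0.1 -10 [-0.14  0.44  1.74 -0.05  1.14 -1.79] 6.982870686741003e-14
(470, 0, 130) 0.1 -40 [-0.09  0.73  1.38 -0.12  1.72 -1.73] 3.9489819675709115e-13
(470, 0, 130) 0.1 -50 [-0.08  0.83  1.28 -0.14  1.89 -1.73] 2.922014057346386e-11
(470, 0, 130) 0.1 -60 [-0.07  0.93  1.19 -0.17  2.05 -1.74] 4.200671044727735e-10
(520, 0, 130) -0.084 -10 [-0.14  0.52  1.59 -0.01  1.2  -1.62] 1.2804388234135236e-15
(520, 0, 130) -0.084 -40 [-0.13  0.82  1.19 -0.03  1.83 -1.61] 4.773041849317852e-10
(520, 0, 130) -0.084 -50 [-0.13  0.93  1.07 -0.04  2.02 -1.62] 1.280087636365071e-15
(520, 0, 130) -0.084 -60 [-0.13  1.03  0.96 -0.05  2.19 -1.62] 9.82489682170789e-13
(520, 0, 130) 0.1 -10 [-0.13  0.52  1.59 -0.04  1.2  -1.78] 1.7470702250817678e-14
(520, 
[... 212 characters left out ...]
-1.76] 1.2890352031521926e-13
(480, 0, 200) -0.084 -10 [-0.15  0.39  1.6  -0.01  1.33 -1.64] 9.082340008882941e-16
(480, 0, 200) -0.084 -40 [-0.14  0.69  1.25 -0.04  1.9  -1.63] 1.9883425814873404e-10
(480, 0, 200) -0.084 -50 [-0.14  0.79  1.16 -0.05  2.06 -1.63] 8.363832087390708e-15
(480, 0, 200) -0.084 -60 [-0.13  0.88  1.09 -0.05  2.22 -1.63] 6.828398591527189e-12
(480, 0, 200) 0.1 -10 [-0.14  0.39  1.6  -0.04  1.33 -1.79] 1.7538810990512972e-15
(480, 0, 200) 0.1 -40 [-0.09  0.69  1.25 -0.13  1.89 -1.75] 1.520738131250991e-10
(480, 0, 200) 0.1 -50 [-0.08  0.79  1.16 -0.15  2.05 -1.76] 1.9732348766006404e-15
(480, 0, 200) 0.1 -60 [-0.07  0.88  1.09 -0.18  2.21 -1.77] 8.437187553589955e-13
```

```bash
python3 go.py 446 -166 185 22 -0.084 0; python3 -c "
from t2 import *" >/dev/null; python3 - <<'E' | tail -4
from t2 import *
print(sol((446,-166,185),22,-.084,[-.9,0,2.1,.6,.9,-2.7])); print(sol((487,-169,83),22,-.084,[-.6,.4,2.1,.6,.4,-2.7]))
print(sol((471,-348,83),22,-.084,[-.6,.4,2.1,.6,.4,-2.7]))
E
```

```text
tool z [ 0.55   0.099 -0.83 ] y [0.044 0.988 0.146]
shift [ 1.47 -0.65 -2.51] turn [-1.12  1.67 -0.21] joints [-0.903 -0.059  2.114  0.678  0.903 -2.767]
(480, 0, 200) 0.1 -60 [-0.07  0.88  1.09 -0.18  2.21 -1.77] 8.437187553589955e-13
(array([-0.65,  0.13,  2.06,  0.34,  0.65, -2.37]), np.float64(4.2764401278225264e-13))
(array([-0.59,  0.36,  2.12,  0.53,  0.37, -2.54]), np.float64(5.114368209762448e-10))
(array([-0.91,  0.48,  1.89,  0.54,  0.57, -2.82]), np.float64(1.3061829299127138e-15))
```

```bash
python3 -m pendant '[[[0.15,-0.065,-0.25],[-0.11,0.167,-0.02],0.45],[[0.15,-0.065,-0.25],[-0.11,0.167,-0.02],0.45],[[0.15,-0.065,-0.25],[-0.11,0.167,-0.02],0.45],[[0.15,-0.065,-0.25],[-0.11,0.167,-0.02],0.45],[[0.15,-0.065,-0.25],[-0.11,0.167,-0.02],0.45],[[0.15,-0.065,-0.25],[-0.11,0.167,-0.02],0.45],[[0.15,-0.065,-0.25],[-0.11,0.167,-0.02],0.45],[[0.15,-0.065,-0.25],[-0.11,0.167,-0.02],0.45],[[0.15,-0.065,-0.25],[-0.11,0.167,-0.02],0.45],[[0.15,-0.065,-0.25],[-0.11,0.167,-0.02],0.45]]'; python3 go.py 487 -169 83 22 -0.084 0
python3 - <<'E'
from h import *
for n in("side","top"):
    im=bot.capture(n);cv2.imwrite(n+"2.png",im)
s=cv2.imread("side2.png");t=cv2.imread("top2.png")
a=cv2.resize(s[85:205,245:355],(440,480),interpolation=2);b=cv2.resize(t[175:275,280:370],(360,400),interpolation=2)
c=np.zeros((480,800,3),np.uint8);c[:,:440]=a;c[:400,440:]=b;cv2.imwrite("pics/p1.png",c)
E
```

```text
time: 7.65
tool_pos: [447.4, -165.6, 184.8]
tcp_rot: [3.139, 0.38, 3.054]
contact_force: [0.1, -0.5, -0.5]
grip_width: 66.4
finger_force: 0.0
tool z [ 0.37  -0.029 -0.929] y [0.086 0.996 0.003]
shift [ 1.32 -0.11 -3.39] turn [-0.03 -0.03  0.02] joints [-0.644  0.16   2.03   0.333  0.653 -2.363]
```

View pics/p1.png

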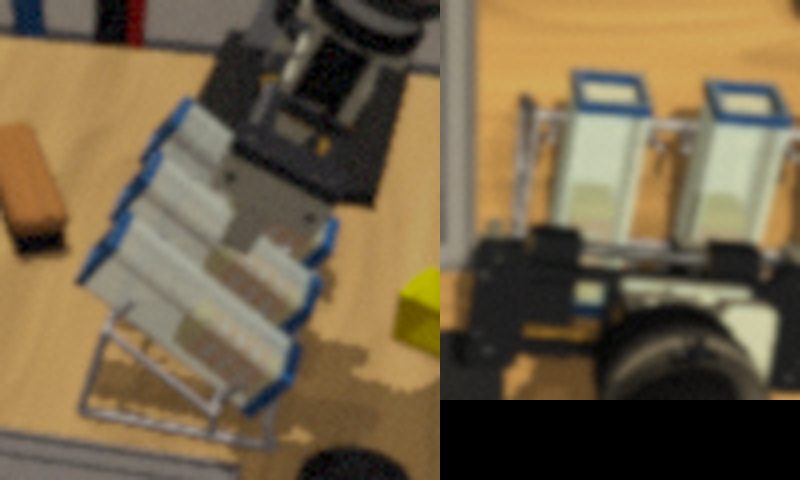

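```bash
python3 - <<'E'
from h import *
from scipy.spatial.transform import Rotation as Ro
o=bot.get_obs();R=Ro.from_euler('xyz',o['tcp_rot']);c=np.array(o['tool_pos'])
for n,(x0,y0,s,ox) in dict(side=(245,85,4,0),top=(280,175,4,440)).items():
  for q in([0,0,0],[0,33,17],[0,-33,17],[0,33,-45],[0,-33,-45],[0,52,-47],[0,-52,-47],[0,95,-60],[0,-95,-60],[0,0,-180]):
    u=proj(n,c+R.apply(q));print(n,q,u.round(1),((u-[x0,y0])*s+[ox,0]).round())
E
```

```text
side [0, 0, 0] [308.  134.7] [252. 199.]
side [0, 33, 17] [302.7 145.6] [231. 242.]
side [0, -33, 17] [307.8 133.2] [251. 193.]
side [0, 33, -45] [313.1 128.1] [272. 173.]
side [0, -33, -45] [317.9 116. ] [292. 124.]
side [0, 52, -47] [311.9 131.3] [268. 185.]
side [0, -52, -47] [319.5 112.2] [298. 109.]
side [0, 95, -60] [310.8 136.2] [263. 205.]
side [0, -95, -60] [324.5 101.4] [318.  66.]
side [0, 0, -180] [341.4  78. ] [386. -28.]
top [0, 0, 0] [324.1 238.8] [617. 255.]
top [0, 33, 17] [309.6 235. ] [559. 240.]
top [0, -33, 17] [336.4 237.3] [665. 249.]
top [0, 33, -45] [313.  245.1] [572. 280.]
top [0, -33, -45] [341.8 247.5] [687. 290.]
top [0, 52, -47] [304.9 244.7] [539. 279.]
top [0, -52, -47] [350.3 248.6] [721. 294.]
top [0, 95, -60] [286.5 245.4] [466. 282.]
top [0, -95, -60] [370.7 252.6] [803. 310.]
top [0, 0, -180] [339.7 274.7] [679. 399.]
```

```bash
python3 -m pendant '[[[0.165,-0.014,-0.42],[0,0,0],0.45],[[0.165,-0.014,-0.42],[0,0,0],0.45],[[0.165,-0.014,-0.42],[0,0,0],0.45],[[0.165,-0.014,-0.42],[0,0,0],0.45],[[0.165,-0.014,-0.42],[0,0,0],0.45],[[0.165,-0.014,-0.42],[0,0,0],0.45],[[0.165,-0.014,-0.42],[0,0,0],0.45],[[0.165,-0.014,-0.42],[0,0,0],0.45],[[0,0,0],[0,0,0],0.2],[[0,0,0],[0,0,0],0]]';  python3 -m pendant '[[[0,0,0],[0,0,0],-0.2],[[0,0,0],[0,0,0],-0.3],[[0,0,0],[0,0,0],-0.4],[[0,0,0],[0,0,0],-0.4],[[0,0,0],[0,0,0],-0.4],[[0,0,0],[0,0,0],-0.4],[[0,0,0],[0,0,0],-0.4],[[0,0,0],[0,0,0],-0.4],[[0,0,0],[0,0,0],-0.4],[[0,0,0],[0,0,0],-0.4]]'; python3 go.py 487 -169 83 22 -0.084 0
```

```text
time: 8.58
tool_pos: [486.2, -168.9, 83.7]
tcp_rot: [3.137, 0.379, 3.054]
contact_force: [1.0, -0.3, 0.2]
grip_width: 57.8
finger_force: 0.0
time: 9.42
tool_pos: [486.5, -169.3, 84.5]
tcp_rot: [3.138, 0.381, 3.054]
contact_force: [-3.8, 0.7, 7.1]
grip_width: 45.9
finger_force: 29.9
tool z [ 0.371 -0.029 -0.928] y [0.086 0.996 0.003]
shift [ 0.02  0.01 -0.05] turn [-0.03 -0.02  0.02] joints [-0.593  0.403  2.06   0.505  0.388 -2.519]
```

```bash
python3 -m pendant '[[[0,0,0.3],[0,0,0],-0.4],[[0,0,0.7],[0,0,0],-0.4],[[0,0,0.9],[0,0,0],-0.4],[[0,0,0.9],[0,0,0],-0.4],[[0,0,0.8],[0,0,0],-0.4],[[-0.1,0.5,0],[0.04,0.5,0],-0.4],[[-0.1,0.5,0],[0.04,0.5,0],-0.4],[[-0.1,0.5,0],[0.04,0.5,0],-0.4],[[-0.1,0.5,0],[0.04,0.5,0],-0.4],[[-0.1,0.5,0],[0.04,0.5,0],-0.4]]'; python3 -m pendant '[[[-0.05,0.3,0],[0.03,0.35,0],-0.4],[[-0.05,0.3,0],[0.03,0.35,0],-0.4],[[-0.05,0.3,0],[0.03,0.35,0],-0.4],[[-0.05,0.3,0],[0.03,0.35,0],-0.4],[[-0.05,0.3,0],[0.03,0.35,0],-0.4],[[-0.05,0.3,0],[0.03,0.35,0],-0.4],[[-0.05,0.3,0],[0.03,0.35,0],-0.4],[[-0.05,0.3,0],[0.03,0.35,0],-0.4],[[-0.05,0.2,0],[0.03,0.35,0],-0.4],[[-0.05,0.1,0],[0.03,0.35,0],-0.4]]'; python3 go.py 455 -10 100 -50 -0.084 0
python3 - <<'E'
from h import *
im=bot.capture("side");cv2.imwrite("pics/p2.png",cv2.resize(im,(640,480)))
E
```

```text
time: 10.25
tool_pos: [470.6, -93.4, 191.8]
tcp_rot: [3.141, 0.076, 3.054]
contact_force: [1.7, 0.6, -2.3]
grip_width: 45.8
finger_force: 29.9
time: 11.08
tool_pos: [456.0, -12.3, 191.5]
tcp_rot: [3.14, -0.345, 3.055]
contact_force: [0.1, -0.7, -2.2]
grip_width: 45.8
finger_force: 29.9
tool z [-0.337  0.03  -0.941] y [0.087 0.996 0.001]
shift [-0.03  0.08 -3.05] turn [0.37 4.38 0.03] joints [-0.176  0.465  1.536 -0.029  1.484 -1.652]
```

View pics/p2.png

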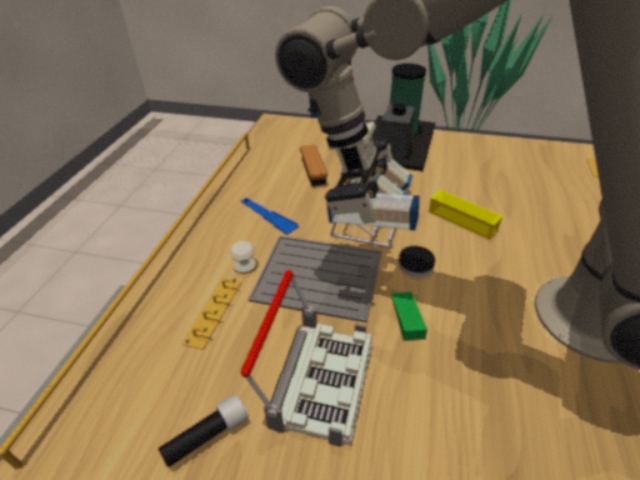

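```bash
python3 -m pendant '[[[0,0,-0.28],[0.02,0.2,0],-0.4],[[0,0,-0.28],[0.02,0.2,0],-0.4],[[0,0,-0.28],[0.02,0.2,0],-0.4],[[0,0,-0.28],[0.02,0.2,0],-0.4],[[0,0,-0.28],[0.02,0.2,0],-0.4],[[0,0,-0.28],[0.02,0.2,0],-0.4],[[0,0,-0.28],[0.02,0.2,0],-0.4],[[0,0,-0.28],[0.02,0.2,0],-0.4],[[0,0,-0.28],[0.02,0.2,0],-0.4],[[0,0,-0.28],[0.02,0.2,0],-0.4]]'; python3 -m pendant '[[[0,0,-0.03],[0.01,0.25,0],-0.4],[[0,0,-0.03],[0.01,0.25,0],-0.4],[[0,0,-0.03],[0.01,0.25,0],-0.4],[[0,0,-0.03],[0.01,0.25,0],-0.4],[[0,0,-0.03],[0.01,0.25,0],-0.4],[[0,0,0],[0.01,0.15,0],-0.4],[[0,0,0],[0.01,0.15,0],-0.4],[[0,0,0],[0.01,0.15,0],-0.4],[[0,0,0],[0.01,0.15,0],-0.4],[[0,0,0],[0.01,0.15,0],-0.4]]'; python3 go.py 455 -10 100 -50 -0.084 0
cat > carts.py <<'E'
from h import *
# orange cartridge blobs outside tubes: on tray/dock, printed with oriented box at given top height
def find(tag,z=34,show=False):
    im=bot.capture("top");cv2.imwrite(f"top_{tag}.png",im);hsv=cv2.cvtColor(im,cv2.COLOR_BGR2HSV)
    m=cv2.inRange(hsv,(5,150,120),(32,255,255));m[:,:100]=0
    bg=cv2.cvtColor(cv2.imread("top0_raw.png"),cv2.COLOR_BGR2LAB).astype(int);d=np.abs(cv2.cvtColor(im,cv2.COLOR_BGR2LAB).astype(int)-bg).sum(2)
    m[d<40]=0;m=cv2.morphologyEx(m,cv2.MORPH_CLOSE,np.ones((5,5)))
    for c in cv2.findContours(m,0,2)[0]:
        if cv2.contourArea(c)<60:continue
        P_=np.array([onz("top",u,v,z)[:2] for u,v in c[:,0].astype(float)],np.float32);r=cv2.minAreaRect(P_)
        (x,y),(w,h),a=r;a=a if w>h else a+90;print("blob px",c[:,0].mean(0).round(),"xy",np.round((x,y),1),"size",np.round(sorted((w,h)),1),"long axis deg",round((a+90)%180-90,1))
    return im
if __name__=="__main__":
    import sys;find(sys.argv[1],float(sys.argv[2]) if len(sys.argv)>2 else 34)
E
python3 carts.py a
python3 -c "
from h import *
im=bot.capture('side');t=cv2.imread('top_a.png')
cv2.imwrite('pics/p3.png',np.hstack([cv2.resize(im[120:260,180:360],(450,350)),cv2.resize(t[140:280,190:330],(350,350))]))"
```

```text
time: 11.97
tool_pos: [456.3, -13.1, 106.5]
tcp_rot: [3.137, -0.587, 3.056]
contact_force: [-0.5, -0.9, -2.6]
grip_width: 45.8
finger_force: 29.9
time: 12.8
tool_pos: [456.3, -13.1, 103.1]
tcp_rot: [-3.134, -0.826, 3.048]
contact_force: [-0.0, 0.3, -1.3]
grip_width: 45.5
finger_force: 30.0
tool z [-0.732  0.061 -0.678] y [ 0.088  0.996 -0.005]
shift [-0.04  0.1  -0.1 ] turn [0.08 0.39 0.03] joints [-0.159  0.855  1.299 -0.058  1.811 -1.629]
blob px [120. 369.] xy [ 97.7 373.1] size [ 83.6 110.3] long axis deg -90.0
blob px [208. 353.] xy [133.1 138. ] size [ 74.6 118.4] long axis deg 0.6
blob px [318. 242.] xy [ 438.3 -166.4] size [22.1 61.9] long axis deg 85.6
blob px [122. 223.] xy [489.3 382.2] size [15.2 83.5] long axis deg -8.6
blob px [318. 220.] xy [ 500.8 -177.7] size [70.3 71.3] long axis deg -8.1
blob px [152. 189.] xy [583.5 292.3] size [ 35.4 241. ] long axis deg 88.9
```

View pics/p3.png

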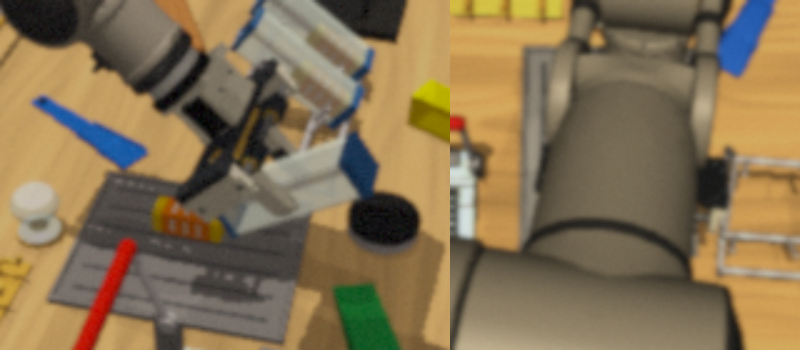

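```bash
python3 -m pendant '[[[-0.3,0.02,0.24],[0,0,0],-0.4],[[-0.3,0.02,0.24],[0,0,0],-0.4],[[-0.3,0.02,0.24],[0,0,0],-0.4],[[-0.3,0.02,0.24],[0,0,0],-0.4],[[-0.3,0.02,0.24],[0,0,0],-0.4],[[0.2,-0.1,0.6],[-0.03,-0.4,0],-0.4],[[0.2,-0.1,0.6],[-0.03,-0.4,0],-0.4],[[0.2,-0.1,0.6],[-0.03,-0.4,0],-0.4],[[0.2,-0.1,0.6],[-0.03,-0.4,0],-0.4],[[0.2,-0.1,0.6],[-0.03,-0.4,0],-0.4]]'; python3 -m pendant '[[[0.15,-0.48,0],[-0.06,-0.8,0],-0.4],[[0.15,-0.48,0],[-0.06,-0.8,0],-0.4],[[0.15,-0.48,0],[-0.06,-0.8,0],-0.4],[[0.15,-0.48,0],[-0.06,-0.8,0],-0.4],[[0.15,-0.48,0],[-0.06,-0.8,0],-0.4],[[0.15,-0.48,0],[-0.06,-0.8,0],-0.4],[[0.15,-0.48,0],[-0.06,-0.8,0],-0.4],[[0.15,-0.48,0],[-0.06,-0.8,0],-0.4],[[0.15,-0.48,0],[-0.06,-0.8,0],-0.4],[[0.15,-0.48,0],[-0.06,-0.8,0],-0.4]]'; python3 go.py 486.5 -169.3 84.5 22 -0.084 0; python3 carts.py b
```

```text
time: 13.73
tool_pos: [441.3, -25.2, 230.2]
tcp_rot: [-3.139, -0.581, 3.051]
contact_force: [-0.8, 0.4, -0.2]
grip_width: 45.9
finger_force: 30.0
time: 14.57
tool_pos: [485.9, -169.7, 229.9]
tcp_rot: [3.133, 0.384, 3.053]
contact_force: [0.6, -0.1, -1.6]
grip_width: 46.2
finger_force: 30.0
tool z [ 0.374 -0.024 -0.927] y [0.085 0.996 0.008]
shift [ 0.02  0.01 -4.85] turn [-0.07  0.01  0.01] joints [-0.599  0.164  1.877  0.274  0.785 -2.247]
blob px [123. 370.] xy [ 67.4 361.4] size [ 74.  182.3] long axis deg 64.9
blob px [274. 339.] xy [170.1 -53.3] size [23.7 63.5] long axis deg 71.3
blob px [295. 298.] xy [ 279. -125.] size [105.1 225.3] long axis deg -31.3
blob px [123. 224.] xy [487.4 372.3] size [32.8 82.9] long axis deg -14.1
blob px [264. 202.] xy [564.  -24.6] size [28.8 78.4] long axis deg -0.3
blob px [154. 190.] xy [584.  292.5] size [ 35.6 241.3] long axis deg 88.1
```

```bash
python3 -m pendant '[[[0,0,-0.6],[0,0,0],-0.4],[[0,0,-0.6],[0,0,0],-0.4],[[0,0,-0.6],[0,0,0],-0.4],[[0,0,-0.6],[0,0,0],-0.4],[[0,0,-0.6],[0,0,0],-0.4],[[0,0,-0.6],[0,0,0],-0.4],[[0,0,-0.6],[0,0,0],-0.4],[[0,0,-0.2],[0,0,0],-0.4],[[0,0,-0.2],[0,0,0],-0.4],[[0,0,-0.2],[0,0,0],-0.4]]'; python3 go.py 486.5 -169.3 84.5 22 -0.084 0
python3 -c "
from h import *
im=bot.capture('side');t=bot.capture('top')
cv2.imwrite('pics/p4.png',np.hstack([cv2.resize(im[85:205,245:355],(440,480)),cv2.resize(t[170:260,280:370],(360,480))]))"
```

```text
time: 15.45
tool_pos: [486.7, -169.0, 85.2]
tcp_rot: [3.131, 0.379, 3.054]
contact_force: [-4.6, 1.9, 5.5]
grip_width: 46.1
finger_force: 30.0
tool z [ 0.37  -0.022 -0.929] y [0.084 0.996 0.01 ]
shift [-0.01 -0.01 -0.02] turn [-0.09 -0.03 -0.  ] joints [-0.597  0.402  2.056  0.51   0.399 -2.526]
```

View pics/p4.png

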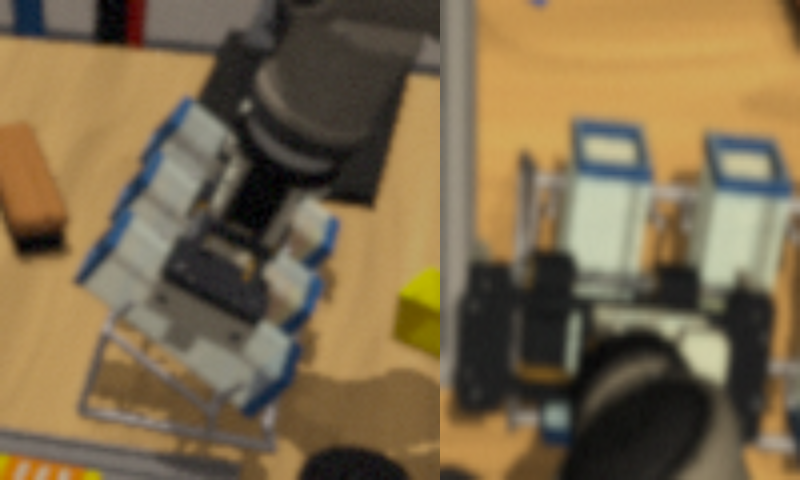

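```bash
python3 -m pendant '[[[0,0,0],[0,0,0],0.45],[[0,0,0],[0,0,0],0.45],[[0,0,0],[0,0,0],0.45],[[0,0,0],[0,0,0],0.45],[[-0.1,0.01,0.25],[0,0,0],0.45],[[-0.2,0.014,0.5],[0,0,0],0.45],[[-0.27,0.02,0.68],[0,0,0],0.45],[[-0.27,0.02,0.68],[0,0,0],0.45],[[-0.27,0.02,0.68],[0,0,0],0.45],[[-0.24,0.014,0.6],[0,0,0],0.45]]';python3 -m pendant '[[[-0.03,-0.35,0],[0,0,0],0.45],[[-0.03,-0.35,0],[0,0,0],0.45],[[-0.03,-0.35,0],[0,0,0],0.45],[[-0.03,-0.35,0],[0,0,0],0.45],[[-0.03,-0.35,0],[0,0,0],0.45],[[-0.03,-0.35,0],[0,0,0],0.45],[[-0.03,-0.35,0],[0,0,0],0.45],[[-0.03,-0.35,0],[0,0,0],0.45],[[-0.01,-0.19,0],[0,0,0],0.45],[[0,0,0],[0,0,0],0.45]]'; python3 go.py 479 -258.7 84.5 22 -0.084 0
```

```text
time: 16.38
tool_pos: [445.0, -166.1, 188.4]
tcp_rot: [3.132, 0.379, 3.053]
contact_force: [0.1, 0.2, 0.4]
grip_width: 66.8
finger_force: 0.0
time: 17.22
tool_pos: [438.2, -257.3, 186.6]
tcp_rot: [3.131, 0.379, 3.052]
contact_force: [-0.1, -0.6, 0.2]
grip_width: 66.8
finger_force: 0.0
tool z [ 0.369 -0.023 -0.929] y [0.086 0.996 0.01 ]
shift [ 1.36 -0.05 -3.4 ] turn [-0.09 -0.03  0.02] joints [-0.84   0.229  1.931  0.394  0.745 -2.583]
```

```bash
python3 -m pendant '[[[0.17,-0.008,-0.425],[0,0,0],0.45],[[0.17,-0.008,-0.425],[0,0,0],0.45],[[0.17,-0.008,-0.425],[0,0,0],0.45],[[0.17,-0.008,-0.425],[0,0,0],0.45],[[0.17,-0.008,-0.425],[0,0,0],0.45],[[0.17,-0.008,-0.425],[0,0,0],0.45],[[0.17,-0.008,-0.425],[0,0,0],0.45],[[0.17,-0.008,-0.425],[0,0,0],0.45],[[0,0,0],[0,0,0],0.2],[[0,0,0],[0,0,0],0]]';  python3 -m pendant '[[[0,0,0],[0,0,0],-0.2],[[0,0,0],[0,0,0],-0.3],[[0,0,0],[0,0,0],-0.4],[[0,0,0],[0,0,0],-0.4],[[0,0,0],[0,0,0],-0.4],[[0,0,0],[0,0,0],-0.4],[[0,0,0],[0,0,0],-0.4],[[0,0,0],[0,0,0],-0.4],[[0,0,0],[0,0,0],-0.4],[[0,0,0],[0,0,0],-0.4]]'; python3 go.py 479 -258.7 84.5 22 -0.084 0
```

```text
time: 18.05
tool_pos: [478.8, -257.1, 84.1]
tcp_rot: [3.129, 0.377, 3.053]
contact_force: [0.1, -0.6, 0.7]
grip_width: 57.2
finger_force: 0.0
time: 18.88
tool_pos: [479.2, -258.0, 85.4]
tcp_rot: [3.131, 0.38, 3.053]
contact_force: [-2.4, 1.0, 6.7]
grip_width: 46.0
finger_force: 29.8
tool z [ 0.37  -0.023 -0.929] y [0.085 0.996 0.01 ]
shift [-0.01 -0.02 -0.03] turn [-0.08 -0.03  0.01] joints [-0.772  0.45   1.961  0.533  0.496 -2.698]
```

```bash
python3 -m pendant '[[[0,0,0.3],[0,0,0],-0.4],[[0,0,0.8],[0,0,0],-0.4],[[0,0,1],[0,0,0],-0.4],[[0,0,1],[0,0,0],-0.4],[[0,0,0.9],[0,0,0],-0.4],[[-0.05,0.5,0],[0.01,0.1,0],-0.4],[[-0.05,0.7,0],[0.01,0.1,0],-0.4],[[-0.05,0.7,0],[0.01,0.1,0],-0.4],[[-0.05,0.7,0],[0.01,0.1,0],-0.4],[[-0.05,0.7,0],[0.01,0.1,0],-0.4]]'; python3 -m pendant '[[[-0.055,0.75,0],[0.05,0.56,0],-0.4],[[-0.055,0.75,0],[0.05,0.56,0],-0.4],[[-0.055,0.75,0],[0.05,0.56,0],-0.4],[[-0.055,0.75,0],[0.05,0.56,0],-0.4],[[-0.055,0.75,0],[0.05,0.56,0],-0.4],[[-0.055,0.75,0],[0.05,0.56,0],-0.4],[[-0.055,0.75,0],[0.05,0.56,0],-0.4],[[-0.055,0.75,0],[0.05,0.56,0],-0.4],[[-0.055,0.6,0],[0.05,0.56,0],-0.4],[[-0.055,0.4,0],[0.05,0.56,0],-0.4]]'; python3 go.py 456 55 105 -47 -0.084 0
```

```text
time: 19.72
tool_pos: [470.6, -157.6, 204.0]
tcp_rot: [3.129, 0.316, 3.052]
contact_force: [0.2, 0.6, -2.9]
grip_width: 45.9
finger_force: 29.9
time: 20.55
tool_pos: [454.7, 53.0, 204.4]
tcp_rot: [3.13, -0.359, 3.054]
contact_force: [-0.3, -0.3, -3.3]
grip_width: 46.1
finger_force: 29.9
tool z [-0.349  0.043 -0.936] y [0.091 0.996 0.011]
shift [ 0.04  0.07 -3.31] turn [0.25 3.83 0.08] joints [-0.065  0.459  1.511  0.02   1.531 -1.55 ]
```

```bash
python3 -m pendant '[[[0,0,-0.33],[0.02,0.19,0],-0.4],[[0,0,-0.33],[0.02,0.19,0],-0.4],[[0,0,-0.33],[0.02,0.19,0],-0.4],[[0,0,-0.33],[0.02,0.19,0],-0.4],[[0,0,-0.33],[0.02,0.19,0],-0.4],[[0,0,-0.33],[0.02,0.19,0],-0.4],[[0,0,-0.33],[0.02,0.19,0],-0.4],[[0,0,-0.33],[0.02,0.19,0],-0.4],[[0,0,-0.33],[0.02,0.19,0],-0.4],[[0,0,-0.33],[0.02,0.19,0],-0.4]]'; python3 -m pendant '[[[0,0,0],[0.01,0.25,0],-0.4],[[0,0,0],[0.01,0.25,0],-0.4],[[0,0,0],[0.01,0.25,0],-0.4],[[0,0,0],[0.01,0.25,0],-0.4],[[0,0,0],[0.01,0.25,0],-0.4],[[0,0,0],[0.01,0.2,0],-0.4],[[0,0,0],[0.01,0.2,0],-0.4],[[0,0,0],[0.01,0.2,0],-0.4],[[0,0,0],[0.01,0.1,0],-0.4],[[0,0,0],[0,0,0],-0.4]]'; python3 - <<'E'
from h import *
im=bot.capture("side");cv2.imwrite("s3.png",im);h=cv2.cvtColor(im,cv2.COLOR_BGR2HSV);m=cv2.inRange(h,(3,170,130),(32,255,255));m[:,:200]=0;m[:150]=0;m[260:]=0;m[:,330:]=0
n,l,s,c=cv2.connectedComponentsWithStats(m)
for i in range(1,n):
    if s[i,4]>30:print(s[i],c[i].round(),onz("side",*c[i],19).round())
E
```

```text
time: 21.38
tool_pos: [454.9, 50.6, 104.5]
tcp_rot: [3.125, -0.587, 3.054]
contact_force: [0.5, -0.7, -3.4]
grip_width: 46.0
finger_force: 29.9
time: 22.22
tool_pos: [455.0, 51.1, 105.0]
tcp_rot: [3.139, -0.821, 3.046]
contact_force: [0.7, 0.2, -1.6]
grip_width: 45.7
finger_force: 29.9
[241 199  10   8  56] [245. 203.] [597. -37.  19.]
[236 214  17  11  57] [242. 219.] [590.  29.  19.]
[209 217  25  43 172] [220. 241.] [622. 117.  19.]
```

```bash
python3 -m pendant '[[[-0.3,0.02,0.24],[0,0,0],-0.4],[[-0.3,0.02,0.24],[0,0,0],-0.4],[[-0.3,0.02,0.24],[0,0,0],-0.4],[[-0.3,0.02,0.24],[0,0,0],-0.4],[[-0.3,0.02,0.24],[0,0,0],-0.4],[[0.2,-0.2,0.6],[-0.03,-0.4,0],-0.4],[[0.2,-0.2,0.6],[-0.03,-0.4,0],-0.4],[[0.2,-0.2,0.6],[-0.03,-0.4,0],-0.4],[[0.2,-0.2,0.6],[-0.03,-0.4,0],-0.4],[[0.2,-0.2,0.6],[-0.03,-0.4,0],-0.4]]'; python3 -m pendant '[[[0.13,-0.93,0],[-0.06,-0.8,0],-0.4],[[0.13,-0.93,0],[-0.06,-0.8,0],-0.4],[[0.13,-0.93,0],[-0.06,-0.8,0],-0.4],[[0.13,-0.93,0],[-0.06,-0.8,0],-0.4],[[0.13,-0.93,0],[-0.06,-0.8,0],-0.4],[[0.13,-0.93,0],[-0.06,-0.8,0],-0.4],[[0.13,-0.93,0],[-0.06,-0.8,0],-0.4],[[0.13,-0.93,0],[-0.06,-0.8,0],-0.4],[[0.13,-0.93,0],[-0.06,-0.8,0],-0.4],[[0.13,-0.93,0],[-0.06,-0.8,0],-0.4]]'; python3 go.py 479 -258 85.4 22 -0.084 0; python3 carts.py c
```

```text
time: 23.1
tool_pos: [439.9, 24.0, 233.0]
tcp_rot: [3.133, -0.576, 3.05]
contact_force: [-0.0, -0.5, -1.5]
grip_width: 46.1
finger_force: 29.9
time: 23.93
tool_pos: [478.4, -255.8, 232.7]
tcp_rot: [3.121, 0.389, 3.052]
contact_force: [1.5, 1.1, -1.4]
grip_width: 46.1
finger_force: 29.9
tool z [ 0.379 -0.013 -0.925] y [0.082 0.996 0.019]
shift [ 0.02 -0.07 -4.91] turn [-0.16  0.06 -0.02] joints [-0.778  0.226  1.789  0.345  0.864 -2.454]
blob px [126. 370.] xy [ 97.8 348.5] size [ 83.6 159.4] long axis deg -90.0
blob px [301. 350.] xy [ 122.3 -136.7] size [132.3 218. ] long axis deg 89.2
blob px [210. 335.] xy [176.5 129.8] size [ 38.4 131.4] long axis deg -67.4
blob px [364. 282.] xy [ 330.6 -299.7] size [ 43.1 110.3] long axis deg 18.2
blob px [319. 295.] xy [ 277.1 -186.4] size [ 90.7 237.3] long axis deg -39.8
blob px [123. 223.] xy [487.7 372.3] size [33.2 85. ] long axis deg -14.5
blob px [351. 199.] xy [ 560.6 -272.5] size [26.7 43.9] long axis deg 81.8
blob px [242. 201.] xy [561.8  39. ] size [29.6 79.2] long axis deg -5.4
blob px [264. 201.] xy [564.  -24.6] size [28.8 78.3] long axis deg -0.3
blob px [151. 189.] xy [583.6 292.4] size [ 35.6 241.2] long axis deg 88.7
```

```bash
python3 -m pendant '[[[0,-0.01,-0.6],[-0.03,0.01,0],-0.4],[[0,-0.01,-0.6],[-0.03,0.01,0],-0.4],[[0,-0.01,-0.6],[-0.03,0.01,0],-0.4],[[0,-0.01,-0.6],[-0.03,0.01,0],-0.4],[[0,-0.01,-0.6],[-0.03,0.01,0],-0.4],[[0,-0.01,-0.6],[0,0,0],-0.4],[[0,-0.01,-0.6],[0,0,0],-0.4],[[0,0,-0.22],[0,0,0],-0.4],[[0,0,-0.22],[0,0,0],-0.4],[[0,0,-0.22],[0,0,0],-0.4]]'; python3 go.py 479 -258 84.5 22 -0.084 0
python3 -m pendant '[[[0,0,0],[0,0,0],0.45],[[0,0,0],[0,0,0],0.45],[[0,0,0],[0,0,0],0.45],[[0,0,0],[0,0,0],0.45],[[-0.1,0.01,0.25],[0,0,0],0.45],[[-0.2,0.014,0.5],[0,0,0],0.45],[[-0.27,0.02,0.68],[0,0,0],0.45],[[-0.27,0.02,0.68],[0,0,0],0.45],[[-0.27,0.02,0.68],[0,0,0],0.45],[[-0.24,0.014,0.6],[0,0,0],0.45]]'
```

```text
time: 24.82
tool_pos: [479.2, -256.8, 86.1]
tcp_rot: [3.138, 0.38, 3.059]
contact_force: [0.4, -0.8, -0.9]
grip_width: 46.0
finger_force: 29.9
tool z [ 0.37  -0.027 -0.929] y [0.081 0.997 0.003]
shift [-0.01 -0.04 -0.05] turn [-0.03 -0.03 -0.02] joints [-0.767  0.447  1.964  0.527  0.49  -2.695]
time: 25.65
tool_pos: [437.9, -253.9, 189.6]
tcp_rot: [3.14, 0.38, 3.059]
contact_force: [0.2, 0.8, 0.2]
grip_width: 66.5
finger_force: 0.0
```

```bash
python3 go.py 564 -24.6 110 0 0 0
```

```text
tool z [ 0.37  -0.029 -0.929] y [0.082 0.997 0.002]
shift [ 4.2   7.64 -2.65] turn [0.11 3.17 0.68] joints [-0.833  0.219  1.935  0.386  0.742 -2.575]
```

```bash
python3 -m pendant '[[[0.2,0.7,0.2],[0.01,0.317,0.068],0],[[0.3,0.7,0.1],[0.01,0.317,0.068],0],[[0.4,0.8,0],[0.01,0.317,0.068],0],[[0.45,0.8,0],[0.01,0.317,0.068],0],[[0.45,0.8,0],[0.01,0.317,0.068],0],[[0.45,0.8,0],[0.01,0.317,0.068],0],[[0.45,0.8,0],[0.01,0.317,0.068],0],[[0.5,0.8,0],[0.01,0.317,0.068],0],[[0.5,0.75,-0.4],[0.01,0.317,0.068],0],[[0.5,0.69,-0.6],[0.01,0.317,0.068],0]]'; python3 go.py 564 -24.6 24 0 0 0;python3 carts.py d
```

```text
time: 26.48
tool_pos: [566.1, -23.6, 169.0]
tcp_rot: [-3.139, 0.002, -3.141]
contact_force: [0.3, -0.0, -0.1]
grip_width: 45.8
finger_force: 0.0
tool z [ 0.002 -0.002 -1.   ] y [-0.001  1.    -0.002]
shift [-0.07 -0.03 -4.83] turn [ 0.02  0.02 -0.01] joints [-0.176  0.483  1.519 -0.002  1.137 -1.747]
blob px [117. 363.] xy [103.4 385.2] size [ 27.8 108.9] long axis deg 64.3
blob px [122. 225.] xy [486.5 372. ] size [33.5 82.9] long axis deg -14.3
blob px [149. 189.] xy [583.4 292.4] size [ 36.1 241.2] long axis deg 88.7
```

```bash
python3 -m pendant '[[[-0.03,-0.01,-0.6],[0,0,0],0],[[-0.03,-0.01,-0.7],[0,0,0],0],[[0,0,-0.7],[0,0,0],0],[[0,0,-0.7],[0,0,0],0],[[0,0,-0.7],[0,0,0],0],[[0,0,-0.6],[0,0,0],0],[[0,0,-0.4],[0,0,0],0],[[0,0,-0.25],[0,0,0],0],[[0,0,-0.15],[0,0,0],0],[[0,0,0],[0,0,0],-0.3]]'; python3 -m pendant '[[[0,0,0],[0,0,0],-0.7],[[0,0,0],[0,0,0],-0.7],[[0,0,0],[0,0,0],-0.7],[[0,0,0],[0,0,0],-0.7],[[0,0,0],[0,0,0],-0.7],[[0,0,0],[0,0,0],-0.7],[[0,0,0.6],[0,0,0],-0.7],[[0,0,0.9],[0,0,0],-0.7],[[0,0,0.9],[0,0,0],-0.7],[[0,0,0.9],[0,0,0],-0.7]]'; python3 go.py 476 197 122 0 -0.014 0
```

```text
time: 27.37
tool_pos: [562.5, -25.5, 22.4]
tcp_rot: [-3.141, -0.002, -3.141]
contact_force: [0.0, 0.3, -1.1]
grip_width: 42.6
finger_force: 0.0
time: 28.2
tool_pos: [562.2, -25.2, 122.3]
tcp_rot: [3.142, -0.002, -3.141]
contact_force: [0.7, -0.3, -1.6]
grip_width: 30.1
finger_force: 29.5
tool z [-0.002  0.    -1.   ] y [-0.001  1.     0.   ]
shift [-2.87  7.41 -0.01] turn [-0.   -0.02 -0.12] joints [-0.181  0.533  1.58  -0.     1.031 -1.752]
```

```bash
python3 - <<'E'
from h import *
t=bot.capture("top");s=bot.capture("side");cv2.imwrite("t5.png",t);cv2.imwrite("s5.png",s)
cv2.imwrite("pics/p5.png",np.hstack([cv2.resize(t[190:258,110:215],(560,363),interpolation=2),np.vstack([cv2.resize(s[235:350,205:300],(240,290),interpolation=2),np.zeros((73,240,3),np.uint8)])]))
g=cv2.cvtColor(t,cv2.COLOR_BGR2GRAY);m=(g<90).astype(np.uint8)*255;m[:,:125]=0;m[:,205:]=0;m[:200]=0;m[250:]=0
m=cv2.morphologyEx(m,cv2.MORPH_CLOSE,np.ones((7,1)))
n,l,st,c=cv2.connectedComponentsWithStats(m)
for i in range(1,n):
    if st[i,4]>40:x,y,w,h,a=st[i];print(st[i],c[i].round(1),onz("top",*c[i],20).round(1),onz("top",x-.5,y-.5,20).round(1),onz("top",x+w-.5,y+h-.5,20).round(1))
E
```

```text
[125 200   9   9  66] [129.7 203.7] [547.3 367.2  20. ] [559.7 382.9  20. ] [533.3 355.5  20. ]
[198 200   7  12  60] [201.6 204.8] [543.8 157.   20. ] [559.5 169.3  20. ] [524.4 148.3  20. ]
[137 214  11  29 235] [142.8 228.2] [476.1 326.3  20. ] [518.7 346.2  20. ] [435.  311.4  20. ]
[159 215  11  28 227] [165.1 228.6] [475.  261.8  20. ] [515.8 282.1  20. ] [435. 248.  20.]
[183 215  10  28 200] [187.3 229.6] [472.  197.4  20. ] [515.7 212.2  20. ] [435.  181.6  20. ]
```

View pics/p5.png

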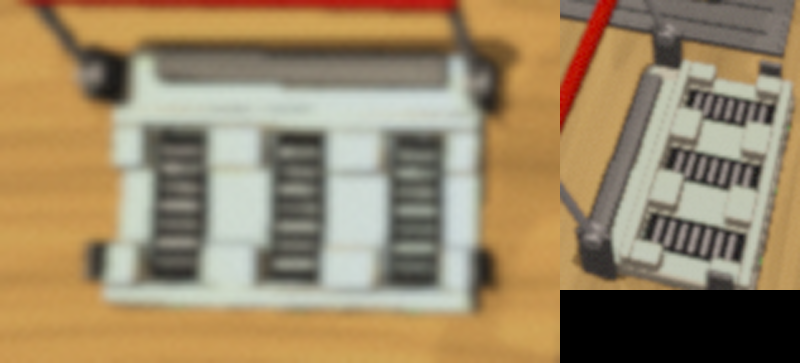

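```bash
python3 -m pendant '[[[-0.2,0.5,0],[0,0,-0.012],-0.7],[[-0.3,0.8,0],[0,0,-0.012],-0.7],[[-0.33,0.85,0],[0,0,-0.012],-0.7],[[-0.33,0.85,0],[0,0,-0.012],-0.7],[[-0.33,0.85,0],[0,0,-0.012],-0.7],[[-0.33,0.85,0],[0,0,-0.012],-0.7],[[-0.33,0.85,0],[0,0,-0.012],-0.7],[[-0.33,0.85,0],[0,0,-0.012],-0.7],[[-0.3,0.6,0],[0,0,-0.012],-0.7],[[-0.19,0.4,0],[0,0,-0.012],-0.7]]'; python3 -m pendant '[[[0,0,0],[0,0,0],-0.7],[[0,0,-0.4],[0,0,0],-0.7],[[0,0,-0.4],[0,0,0],-0.7],[[0,0,-0.4],[0,0,0],-0.7],[[0,0,-0.4],[0,0,0],-0.7],[[0,0,-0.2],[0,0,0],-0.7],[[0,0,0],[0,0,0],-0.7],[[0,0,0],[0,0,0],-0.7],[[0,0,0],[0,0,0],-0.7],[[0,0,0],[0,0,0],-0.7]]'; python3 go.py 473 196.8 40 0 -0.015 0
python3 -c "
from h import *
im=bot.capture('side')
cv2.imwrite('pics/p6.png',cv2.resize(im[200:350,190:330],(560,600),interpolation=2))"
```

```text
time: 29.13
tool_pos: [471.9, 198.4, 120.6]
tcp_rot: [-3.141, -0.003, 3.129]
contact_force: [-0.5, -0.4, -1.0]
grip_width: 30.2
finger_force: 29.5
time: 29.97
tool_pos: [474.1, 196.7, 68.2]
tcp_rot: [3.142, 0.0, 3.128]
contact_force: [-0.1, -0.2, -1.5]
grip_width: 29.8
finger_force: 29.5
tool z [ 0.  0. -1.] y [0.014 1.    0.   ]
shift [-0.04  0.   -0.94] turn [-0.    0.   -0.01] joints [ 0.244  0.534  1.774 -0.     0.834 -1.313]
```

View pics/p6.png

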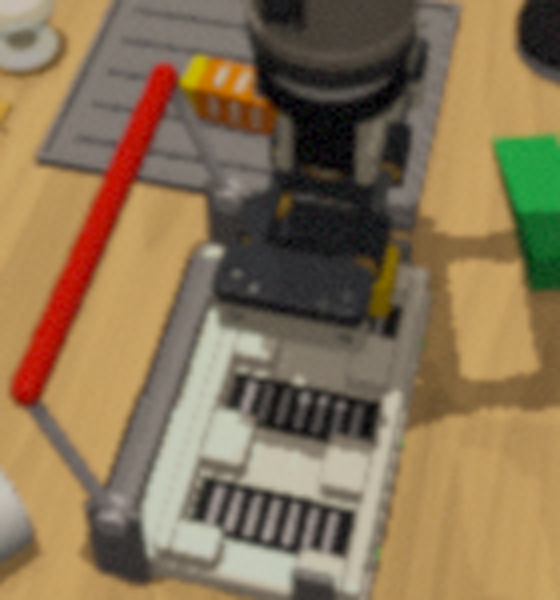

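```bash
python3 -m pendant '[[[-0.02,0,-0.15],[0,0,0],-0.7],[[-0.02,0,-0.15],[0,0,0],-0.7],[[0,0,-0.15],[0,0,0],-0.7],[[0,0,-0.15],[0,0,0],-0.7],[[0,0,-0.1],[0,0,0],-0.7],[[0,0,-0.1],[0,0,0],-0.7],[[0,0,-0.05],[0,0,0],-0.7],[[0,0,-0.05],[0,0,0],-0.7],[[0,0,0],[0,0,0],-0.7],[[0,0,0],[0,0,0],-0.7]]'
```

```text
time: 30.85
tool_pos: [472.5, 196.7, 40.5]
tcp_rot: [-3.141, -0.001, 3.128]
contact_force: [0.1, 0.9, -1.6]
grip_width: 30.1
finger_force: 29.5
```

```bash
python3 -m pendant '[[[0,0,-0.06],[0,0,0],-0.7],[[0,0,0],[0,0,0],-0.15],[[0,0,0],[0,0,0],-0.15],[[0,0,0],[0,0,0],-0.15],[[0,0,0.3],[0,0,0],-0.15],[[0,0,0.8],[0,0,0],-0.15],[[0,0,0.9],[0,0,0],-0.1],[[0.3,-0.5,0.8],[0,0,0],0],[[0.3,-0.5,0],[0,0,0],0],[[0.3,-0.5,0],[0,0,0],0]]';  python3 -m pendant '[[[0.3,-0.5,0],[0,0,-0.04],0],[[0.3,-0.5,0],[0,0,-0.08],0],[[0.3,-0.5,0],[0,0,-0.08],0],[[0.3,-0.5,0],[0,0,-0.08],0],[[0.3,-0.5,0],[0,0,-0.08],0],[[0.3,-0.4,0],[0,0,-0.08],0],[[0.2,-0.3,0],[0,0,-0.08],0],[[0,-0.1,0],[0,0,-0.08],0],[[0,0,0],[0,0,-0.08],0],[[0,0,0],[0,0,-0.08],0]]'; python3 go.py 561.8 39 24 0 -0.094 0; python3 carts.py e
```

```text
time: 31.68
tool_pos: [500.7, 151.6, 125.3]
tcp_rot: [3.141, 0.003, 3.129]
contact_force: [0.5, -0.9, 0.4]
grip_width: 45.3
finger_force: 0.0
time: 32.52
tool_pos: [558.9, 53.1, 122.7]
tcp_rot: [-3.142, -0.002, 3.036]
contact_force: [-0.4, 0.4, -1.0]
grip_width: 45.7
finger_force: 0.0
tool z [-0.002  0.    -1.   ] y [ 0.106  0.994 -0.   ]
shift [ 0.1  -0.47 -3.29] turn [-0.   -0.01  0.1 ] joints [-0.042  0.53   1.584  0.     1.029 -1.507]
blob px [111. 361.] xy [108.7 398.6] size [28.6 80.6] long axis deg 63.5
blob px [259. 288.] xy [318.6 -12.6] size [ 50.  224.9] long axis deg -0.3
blob px [123. 225.] xy [487.4 371.5] size [35.9 85. ] long axis deg -15.5
blob px [151. 189.] xy [584.4 304. ] size [ 69.5 212.2] long axis deg -80.9
```

```bash
python3 - <<'E'
from h import *
im=bot.capture("side");h=cv2.cvtColor(im,cv2.COLOR_BGR2HSV);m=cv2.inRange(h,(3,170,130),(32,255,255));m=cv2.morphologyEx(m,cv2.MORPH_CLOSE,np.ones((5,5)))
m[:,:200]=0;m[:150]=0;m[350:]=0;m[:,330:]=0
n,l,s,c=cv2.connectedComponentsWithStats(m)
for i in range(1,n):
    if s[i,4]>30:print(s[i],c[i].round(),onz("side",*c[i],19).round(),"pocket h",onz("side",*c[i],40).round())
for p in([561.8,39,19],[472,197,40]):print(proj("side",p))
E
python3 -m pendant '[[[0.05,-0.2,-0.4],[0,0,0.05],0],[[0.05,-0.27,-0.5],[0,0,0.05],0],[[0,0,-0.6],[0,0,0],0],[[0,0,-0.6],[0,0,0],0],[[0,0,-0.5],[0,0,0],0],[[0,0,-0.4],[0,0,0],0],[[0,0,-0.2],[0,0,0],0],[[0,0,-0.1],[0,0,0],0],[[0,0,0],[0,0,0],-0.3],[[0,0,0],[0,0,0],-0.7]]'; python3 -m pendant '[[[0,0,0],[0,0,0],-0.7],[[0,0,0],[0,0,0],-0.7],[[0,0,0],[0,0,0],-0.7],[[0,0,0],[0,0,0],-0.7],[[0,0,0],[0,0,0],-0.7],[[0,0,0],[0,0,0],-0.7],[[0,0,0.6],[0,0,0],-0.7],[[0,0,0.9],[0,0,0],-0.7],[[0,0,0.9],[0,0,0],-0.7],[[0,0,0.9],[0,0,0],-0.7]]'
```

```text
[200 214  65  85 736] [223. 248.] [609. 134.  19.] pocket h [602. 151.  40.]
[254 263  36  18 390] [271. 271.] [477. 179.  19.] pocket h [474. 194.  40.]
[250.7298322  223.39284661]
[272.09951402 272.62259861]
time: 33.45
tool_pos: [562.7, 38.8, 24.3]
tcp_rot: [-3.141, -0.0, 3.049]
contact_force: [0.1, -0.0, 0.7]
grip_width: 37.1
finger_force: 0.0
time: 34.28
tool_pos: [561.8, 38.5, 123.3]
tcp_rot: [-3.141, -0.003, 3.048]
contact_force: [0.5, -0.4, -1.3]
grip_width: 29.7
finger_force: 29.8
```

```bash
python3 -m pendant '[[[-0.2,0.5,0],[0,0,0.065],-0.7],[[-0.3,0.8,0],[0,0,0.065],-0.7],[[-0.33,0.85,0],[0,0,0.065],-0.7],[[-0.33,0.85,0],[0,0,0.065],-0.7],[[-0.33,0.85,0],[0,0,0.065],-0.7],[[-0.33,0.85,0],[0,0,0.065],-0.7],[[-0.33,0.85,0],[0,0,0.065],-0.7],[[-0.33,0.85,0],[0,0,0.065],-0.7],[[-0.3,0.63,0],[0,0,0.065],-0.7],[[-0.1,0.4,0],[0,0,0.065],-0.7]]'; python3 -m pendant '[[[0,0,0],[0,0,0],-0.7],[[0,0,-0.4],[0,0,0],-0.7],[[0,0,-0.4],[0,0,0],-0.7],[[0,0,-0.4],[0,0,0],-0.7],[[0,0,-0.4],[0,0,0],-0.7],[[0,0,-0.2],[0,0,0],-0.7],[[0,0,0],[0,0,0],-0.7],[[0,0,0],[0,0,0],-0.7],[[0,0,0],[0,0,0],-0.7],[[0,0,0],[0,0,0],-0.7]]'; python3 go.py 475.5 261.3 40.3 0 -0.015 0
```

```text
time: 35.12
tool_pos: [474.6, 263.1, 122.6]
tcp_rot: [-3.141, -0.002, 3.129]
contact_force: [0.4, -0.8, -0.4]
grip_width: 15.3
finger_force: 0.0
time: 35.95
tool_pos: [476.6, 261.5, 69.5]
tcp_rot: [3.141, 0.0, 3.126]
contact_force: [0.8, -0.7, -0.1]
grip_width: 13.8
finger_force: 0.0
tool z [ 0.  0. -1.] y [0.015 1.    0.   ]
shift [-0.04 -0.01 -0.97] turn [-0.  0.  0.] joints [ 0.361  0.574  1.687  0.     0.881 -1.195]
```

The grip slackened and the cartridge fell on the way. I'll lift clear and look for it.

```bash
python3 -m pendant '[[[0,0,0.5],[0,0,0],0],[[0,0,0.9],[0,0,0],0],[[-0.3,-0.5,0.9],[0,0,0],0],[[-0.5,-0.9,0.9],[0,0,0],0],[[-0.5,-0.9,0],[0,0,0],0],[[-0.5,-0.9,0],[0,0,0],0],[[-0.3,-0.9,0],[0,0,0],0],[[0,-0.9,0],[0,0,0],0],[[0,-0.9,0],[0,0,0],0],[[0,-0.9,0],[0,0,0],0]]'; python3 -m pendant '[[[0,-0.9,0],[0,0,0],0],[[0,-0.9,0],[0,0,0],0],[[0,-0.9,0],[0,0,0],0],[[0,-0.9,0],[0,0,0],0],[[0,-0.9,0],[0,0,0],0],[[0,-0.5,0],[0,0,0],0],[[0,0,0],[0,0,0],0],[[0,0,0],[0,0,0],0],[[0,0,0],[0,0,0],0],[[0,0,0],[0,0,0],0]]'
python3 carts.py f 34; python3 -c "
from h import *
im=bot.capture('side');t=cv2.imread('top_f.png')
cv2.imwrite('pics/p7.png',np.hstack([cv2.resize(im[180:360,180:330],(400,480),interpolation=2),cv2.resize(t[140:280,100:217],(400,480),interpolation=2)]))"
```

```text
time: 36.78
tool_pos: [413.0, 56.3, 165.6]
tcp_rot: [-3.141, 0.001, 3.127]
contact_force: [-0.1, -0.7, -0.5]
grip_width: 45.7
finger_force: 0.0
time: 37.62
tool_pos: [413.0, -91.6, 164.9]
tcp_rot: [-3.141, -0.001, 3.128]
contact_force: [-0.6, 0.9, 0.0]
grip_width: 45.9
finger_force: 0.0
blob px [128. 371.] xy [ 67.3 360.3] size [ 73.3 180.9] long axis deg 65.7
blob px [294. 306.] xy [263.7 -91.4] size [ 71.9 111.1] long axis deg -19.7
blob px [186. 230.] xy [475.1 198. ] size [27.7 77.5] long axis deg -1.8
blob px [123. 224.] xy [487.6 371.5] size [33.9 83. ] long axis deg -15.5
blob px [155. 186.] xy [592.9 292.3] size [ 53.4 241.3] long axis deg 87.3
```

View pics/p7.png

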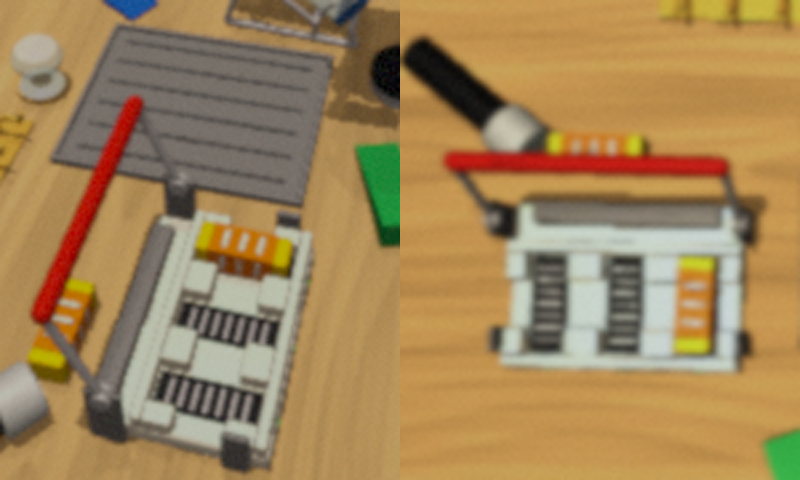

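```bash
python3 - <<'E'
from h import *
t=cv2.imread("top_f.png")
# top crop pts -> raw ; scale 400/117, 480/140
f=lambda x,y:(100+(x-400)*117/400-.5,140+y*140/480-.5)
for n,p,z in[("cart far+y",(549,135),30),("cart far-y",(645,137),30),("torch head right upper",(540,112),30),("torch head right lower",(548,135),20),("torch head low",(510,155),20),("dock far +y",(530,203),30),("dock far -y",(722,206),30),("bar+y",(450,160),155),("bar-y",(725,167),155)]:print(n,onz("top",*f(*p),z).round(1))
s=bot.capture("side");
g=lambda x,y:(180+x*.375-.5,180+y*.375-.5)
for n,p,z in[("cart -y far top",(72,281),30),("cart -y near top",(97,289),30),("cart +y near top",(68,358),30),("cart +y far top",(32,355),30),("bottom +y near",(65,380),0)]:print(n,onz("side",*g(*p),z).round(1))
cv2.imwrite("pics/p8.png",cv2.resize(np.vstack([s[260:350,180:255]]),(500,600),interpolation=2))
E
```

```text
cart far+y [619.  327.4  30. ]
cart far-y [617.2 245.5  30. ]
torch head right upper [638.9 335.7  30. ]
torch head right lower [620.6 331.4  20. ]
torch head low [603.3 363.5  20. ]
dock far +y [561.  341.5  30. ]
dock far -y [558.3 178.7  30. ]
bar+y [580.3 360.4 155. ]
bar-y [574.9 155.4 155. ]
cart -y far top [609.1 253.7  30. ]
cart -y near top [586.3 256.5  30. ]
cart +y near top [588.7 320.9  30. ]
cart +y far top [617.  324.6  30. ]
bottom +y near [593.7 324.    0. ]
```

View pics/p8.png

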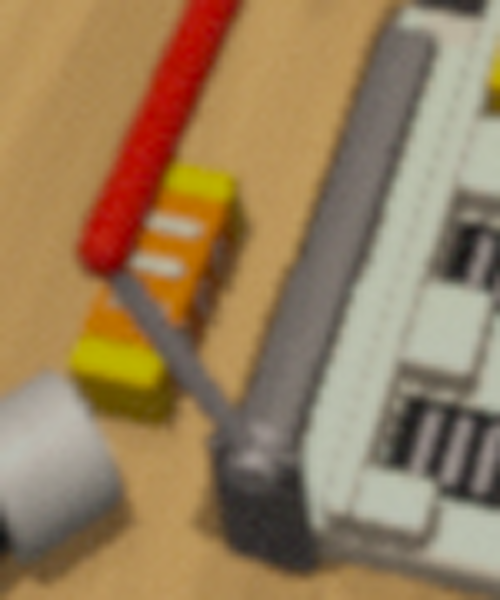

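```bash
python3 -m pendant '[[[0.27,0.585,0.26],[0,0,-0.65],0],[[0.27,0.585,0.26],[0,0,-0.65],0],[[0.27,0.585,0.26],[0,0,-0.65],0],[[0.27,0.585,0.26],[0,0,-0.65],0],[[0.27,0.585,0.26],[0,0,-0.65],0],[[0.27,0.585,0.26],[0,0,-0.65],0],[[0.27,0.585,0.26],[0,0,-0.65],0],[[0.27,0.585,0.26],[0,0,-0.65],0],[[0.27,0.585,0.26],[0,0,-0.65],0],[[0.27,0.585,0.26],[0,0,-0.65],0]]'; python3 -m pendant '[[[0.27,0.585,0],[0,0,-0.65],0],[[0.27,0.585,0],[0,0,-0.65],0],[[0.27,0.585,0],[0,0,-0.65],0],[[0.27,0.585,0],[0,0,-0.65],0],[[0.27,0.585,0],[0,0,-0.65],0],[[0.27,0.585,0],[0,0,-0.65],0],[[0.27,0.585,0],[0,0,-0.65],0],[[0.27,0.585,0],[0,0,-0.65],0],[[0.27,0.585,0],[0,0,-0.65],0],[[0.27,0.585,0],[0,0,-0.65],0]]'; python3 go.py 575.5 259 156 0 -0.015 -1.5708
```

```text
time: 38.6
tool_pos: [494.1, 84.5, 243.1]
tcp_rot: [-3.141, -0.001, 2.344]
contact_force: [1.4, 0.1, 0.0]
grip_width: 46.1
finger_force: 0.0
time: 39.43
tool_pos: [574.9, 260.0, 242.5]
tcp_rot: [-3.141, -0.001, 1.564]
contact_force: [1.3, -0.0, 0.3]
grip_width: 45.9
finger_force: 0.0
tool z [-0.001  0.001 -1.   ] y [ 1.    -0.007 -0.001]
shift [ 0.02 -0.03 -2.88] turn [ 1.000e-02 -1.000e-02  2.611e+01] joints [3.030e-01 5.420e-01 1.207e+00 1.000e-03 1.393e+00 3.100e-01]
```

```bash
python3 -m pendant '[[[0.02,0,-0.5],[0,0,0],0],[[0,0,-0.5],[0,0,0],0],[[0,0,-0.5],[0,0,0],0],[[0,0,-0.5],[0,0,0],0],[[0,0,-0.5],[0,0,0],0],[[0,0,-0.38],[0,0,0],0],[[0,0,0],[0,0,0],-1],[[0,0,0],[0,0,0],-1],[[0,0,0],[0,0,0],-1],[[0,0,0],[0,0,0],-1]]'; python3 -m pendant '[[[0,0,0],[0,0,0],-1],[[0,0,0],[0,0,0],-1],[[-0.283,0,0.08],[0,0,0],-1],[[-0.483,0,0.077],[0,0,0],-1],[[-0.49,0,0],[0,0,0],-1],[[-0.487,0,-0.07],[0,0,0],-1],[[-0.467,0,-0.143],[0,0,0],-1],[[-0.443,0,-0.21],[0,0,0],-1],[[-0.273,0,-0.177],[0,0,0],-1],[[0,0,0],[0,0,0],-1]]'
```

```text
time: 40.27
tool_pos: [576.2, 258.8, 157.5]
tcp_rot: [3.14, -0.002, 1.567]
contact_force: [0.4, 0.3, 0.0]
grip_width: 24.2
finger_force: 0.0
time: 41.1
tool_pos: [487.1, 260.3, 144.1]
tcp_rot: [3.14, -0.005, 1.567]
contact_force: [-2.2, 6.6, 1.7]
grip_width: 15.4
finger_force: 30.0
```

```bash
python3 -m pendant '[[[0,0,0],[0,0,0],0],[[0,0,0],[0,0,0],0],[[0,0,0],[0,0,0],0],[[0,0,0.3],[0,0,0],0],[[0,0,0.7],[0,0,0],0],[[0,0,0.9],[0,0,0],0],[[0,-0.5,0.5],[0,0,0],0],[[0,-0.9,0],[0,0,0],-0.1],[[0,-0.9,0],[0,0,0],-0.1],[[0,-0.9,0],[0,0,0],-0.1]]'; python3 carts.py g 30; python3 - <<'E'
from h import *
t=cv2.imread("top_g.png");cv2.imwrite("pics/p9.png",cv2.resize(t[150:260,110:220],(600,600),interpolation=2))
E
```

```text
time: 41.93
tool_pos: [487.9, 161.4, 216.1]
tcp_rot: [3.141, -0.001, 1.567]
contact_force: [0.3, 0.1, -1.0]
grip_width: 41.4
finger_force: 0.0
blob px [217. 294.] xy [290.7 105. ] size [110.5 269.2] long axis deg 7.3
blob px [207. 232.] xy [465.1 134.6] size [34.3 37.3] long axis deg -89.3
blob px [210. 209.] xy [532.5 131.5] size [34.7 43.4] long axis deg -0.0
```

View pics/p9.png

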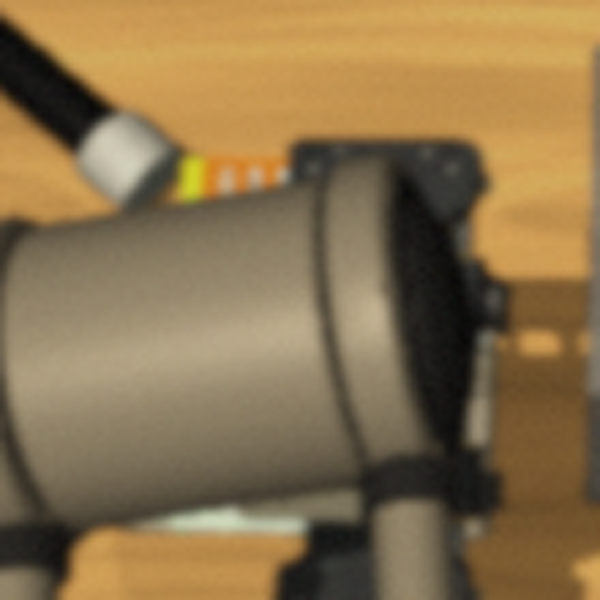

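```bash
python3 - <<'E'
from h import *
f=lambda x,y:onz("top",110+x/5.4545-.5,150+y/5.4545-.5,30).round(1)
print(f(182,155),f(182,200),f(285,157))
E
python3 go.py 603 278 110 0 0 -1.5708
```

```text
[621.9 328.1  30. ] [597.6 327.3  30. ] [620.7 273.   30. ]
tool z [ 0.    -0.002 -1.   ] y [ 1.    -0.006  0.   ]
shift [ 3.84  4.02 -3.53] turn [ 0.000e+00 -2.000e-02 -2.613e+01] joints [ 0.163  0.345  1.602 -0.002  1.195  0.17 ]
```

```bash
python3 -m pendant '[[[0.43,0.43,0],[0,0,0],-0.08],[[0.43,0.43,0],[0,0,0],-0.08],[[0.43,0.43,0],[0,0,0],-0.08],[[0.43,0.43,0],[0,0,0],-0.08],[[0.43,0.43,0],[0,0,0],-0.08],[[0.43,0.43,0],[0,0,0],-0.08],[[0.43,0.43,0],[0,0,0],-0.08],[[0.43,0.43,0],[0,0,0],-0.08],[[0.43,0.43,-0.5],[0,0,0],-0.08],[[0,0,-0.9],[0,0,0],-0.08]]'; python3 -m pendant '[[[0,0,-0.8],[0,0,0],-0.08],[[0,0,-0.8],[0,0,0],-0.08],[[0,0,-0.6],[0,0,0],-0.08],[[0,0,-0.6],[0,0,0],-0.08],[[0,0,-0.6],[0,0,0],-0.08],[[0,0,-0.4],[0,0,0],-0.08],[[0,0,-0.4],[0,0,0],-0.08],[[0,0,0],[0,0,0],-0.08],[[0,0,0],[0,0,0],-0.08],[[0,0,0],[0,0,0],-0.08]]'; python3 go.py 604.5 278 22 0 0 -1.5708
```

```text
time: 42.82
tool_pos: [607.5, 281.1, 176.1]
tcp_rot: [3.133, -0.004, 1.567]
contact_force: [0.1, 0.1, -0.3]
grip_width: 42.2
finger_force: 0.0
time: 43.65
tool_pos: [604.6, 278.8, 48.1]
tcp_rot: [3.14, -0.002, 1.566]
contact_force: [1.2, -0.9, -0.0]
grip_width: 42.6
finger_force: 0.0
tool z [ 0.001  0.002 -1.   ] y [ 1.    -0.004  0.001]
shift [-0.   -0.03 -0.87] turn [ 2.000e-02  2.000e-02 -2.614e+01] joints [3.170e-01 7.830e-01 1.319e+00 1.000e-03 1.038e+00 3.200e-01]
```

```bash
python3 -m pendant '[[[0,0,-0.2],[0,0,0],-0.08],[[0,0,-0.2],[0,0,0],-0.08],[[0,0,-0.2],[0,0,0],-0.08],[[0,0,-0.2],[0,0,0],-0.08],[[0,0,-0.07],[0,0,0],-0.08],[[0,0,0],[0,0,0],-0.08],[[0,0,0],[0,0,0],-0.4],[[0,0,0],[0,0,0],-0.7],[[0,0,0],[0,0,0],-0.7],[[0,0,0],[0,0,0],-0.7]]'; python3 -m pendant '[[[0,0,0],[0,0,0],-0.7],[[0,0,0],[0,0,0],-0.7],[[0,0,0],[0,0,0],-0.7],[[0,0,0.2],[0,0,0],-0.7],[[0,0,0.5],[0,0,0],-0.7],[[0,0,0.8],[0,0,0],-0.7],[[0,0,0.8],[0,0,0],-0.7],[[0,0,0.8],[0,0,0],-0.7],[[0,0,0.8],[0,0,0],-0.7],[[0,0,0],[0,0,0],-0.7]]'
```

```text
time: 44.48
tool_pos: [604.2, 278.7, 21.2]
tcp_rot: [3.141, -0.001, 1.566]
contact_force: [0.5, 0.7, -0.6]
grip_width: 30.0
finger_force: 29.8
time: 45.32
tool_pos: [606.2, 279.4, 143.9]
tcp_rot: [3.133, -0.004, 1.567]
contact_force: [0.6, 0.1, 0.2]
grip_width: 29.5
finger_force: 29.8
```

```bash
python3 -m pendant '[[[0,-0.45,0.2],[0,0,0.65],-0.7],[[0,-0.45,0.2],[0,0,0.65],-0.7],[[0,-0.45,0.2],[0,0,0.65],-0.7],[[0,-0.45,0.2],[0,0,0.65],-0.7],[[0,-0.45,0],[0,0,0.65],-0.7],[[0,-0.45,0],[0,0,0.65],-0.7],[[0,-0.45,0],[0,0,0.65],-0.7],[[0,-0.45,0],[0,0,0.65],-0.7],[[0,-0.45,0],[0,0,0.65],-0.7],[[0,-0.45,0],[0,0,0.65],-0.7]]'; python3 -m pendant '[[[-0.15,-0.45,0],[0,0,0.65],-0.7],[[-0.15,-0.45,0],[0,0,0.65],-0.7],[[-0.15,-0.45,0],[0,0,0.65],-0.7],[[-0.15,-0.45,0],[0,0,0.65],-0.7],[[-0.15,-0.45,0],[0,0,0.65],-0.7],[[-0.15,-0.45,-0.2],[0,0,0.65],-0.7],[[-0.15,-0.45,-0.6],[0,0,0.65],-0.7],[[-0.15,-0.45,-0.8],[0,0,0.65],-0.7],[[-0.15,-0.45,-0.8],[0,0,0.65],-0.7],[[-0.15,-0.45,-0.5],[0,0,0.65],-0.7]]'; python3 go.py 560 10 25.2 0 -0.015 0
```

```text
time: 46.15
tool_pos: [603.3, 142.9, 161.0]
tcp_rot: [-3.14, -0.002, 2.35]
contact_force: [0.4, 1.5, -1.1]
grip_width: 29.9
finger_force: 29.8
time: 46.98
tool_pos: [557.0, 8.2, 72.2]
tcp_rot: [3.141, -0.005, 3.13]
contact_force: [0.7, 0.1, -1.3]
grip_width: 29.7
finger_force: 29.8
tool z [-0.005  0.    -1.   ] y [0.011 1.    0.   ]
shift [ 0.1   0.06 -1.57] turn [-0.   -0.04 -0.03] joints [-0.123  0.591  1.641 -0.     0.914 -1.682]
```

```bash
python3 -m pendant '[[[0,0,-0.4],[0,0,0],-0.7],[[0,0,-0.4],[0,0,0],-0.7],[[0,0,-0.4],[0,0,0],-0.7],[[0,0,-0.2],[0,0,0],-0.7],[[0,0,-0.15],[0,0,0],-0.7],[[0,0,0],[0,0,0],-0.7],[[0,0,0],[0,0,0],0],[[0,0,0],[0,0,0],0],[[0,0,0],[0,0,0],0],[[0,0,0.3],[0,0,0],0]]'; python3 -m pendant '[[[0,0,0.9],[0,0,0],0],[[0,0,0.9],[0,0,0],0],[[0,0,0.9],[0,0,0],0],[[-0.1,0.5,0.9],[0,0,-0.75],0],[[-0.1,0.5,0.9],[0,0,-0.75],0],[[-0.1,0.5,0.9],[0,0,-0.75],0],[[-0.1,0.5,0.6],[0,0,-0.75],0],[[-0.1,0.5,0.3],[0,0,-0.75],0],[[-0.1,0.5,0],[0,0,-0.75],0],[[-0.1,0.5,0],[0,0,-0.75],0]]'; python3 -m pendant '[[[-0.16,0.5,0],[0,0,-0.78],0],[[-0.16,0.5,0],[0,0,-0.78],0],[[-0.16,0.5,0],[0,0,-0.78],0],[[-0.16,0.5,0],[0,0,-0.78],0],[[-0.16,0.5,0],[0,0,-0.78],0],[[-0.16,0.5,0],[0,0,-0.78],0],[[-0.16,0.5,0],[0,0,-0.78],0],[[-0.16,0.5,0],[0,0,-0.78],0],[[-0.16,0.5,0],[0,0,-0.78],0],[[-0.16,0.4,0],[0,0,-0.78],0]]'; python3 go.py 487.1 260.3 144 0 0 -1.5708; python3 carts.py h
```

```text
time: 47.82
tool_pos: [558.2, 8.7, 37.0]
tcp_rot: [-3.142, -0.003, 3.127]
contact_force: [-0.6, -0.2, -0.0]
grip_width: 45.5
finger_force: 0.0
time: 48.65
tool_pos: [538.0, 114.3, 228.7]
tcp_rot: [3.14, 0.002, 2.492]
contact_force: [-0.3, -0.0, -0.2]
grip_width: 46.0
finger_force: 0.0
time: 49.48
tool_pos: [489.5, 261.6, 227.6]
tcp_rot: [3.141, -0.002, 1.556]
contact_force: [0.6, -0.3, -0.0]
grip_width: 46.1
finger_force: 0.0
tool z [ 0.001  0.002 -1.   ] y [ 1.    -0.014  0.001]
shift [-0.08 -0.04 -2.79] turn [ 1.000e-02  2.000e-02 -2.606e+01] joints [3.520e-01 4.090e-01 1.468e+00 1.000e-03 1.263e+00 3.660e-01]
blob px [203. 346.] xy [159.7 156.6] size [ 98.1 242.2] long axis deg -84.9
blob px [189. 281.] xy [318.8 180.4] size [121.5 267.1] long axis deg 23.9
blob px [184. 235.] xy [458.  200.9] size [28.6 42.5] long axis deg -0.0
blob px [186. 218.] xy [504.9 197.6] size [17.2 31.6] long axis deg 90.0
blob px [252. 200.] xy [549.5   8.6] size [26. 78.] long axis deg -0.0
```

```bash
python3 -m pendant '[[[-0.08,-0.04,-0.5],[0,0,0],0],[[0,0,-0.5],[0,0,0],0],[[0,0,-0.5],[0,0,0],0],[[0,0,-0.5],[0,0,0],0],[[0,0,-0.5],[0,0,0],0],[[0,0,-0.28],[0,0,0],0],[[0,0,0],[0,0,0],-1],[[0,0,0],[0,0,0],-1],[[0,0,0],[0,0,0],-1],[[0,0,0],[0,0,0],-1]]'; python3 -m pendant '[[[0,0,0],[0,0,0],-1],[[0,0,0],[0,0,0],-1],[[0.273,0,0.177],[0,0,0],-1],[[0.443,0,0.21],[0,0,0],-1],[[0.467,0,0.143],[0,0,0],-1],[[0.487,0,0.07],[0,0,0],-1],[[0.49,0,0],[0,0,0],-1],[[0.483,0,-0.077],[0,0,0],-1],[[0.283,0,-0.08],[0,0,0],-1],[[0,0,0],[0,0,0],-1]]'; python3 -m pendant '[[[0,0,0],[0,0,0],0],[[0,0,0],[0,0,0],0],[[0,0,0],[0,0,0],0],[[0,0,0.3],[0,0,0],0],[[0,0,0.6],[0,0,0],0],[[0,0,0.9],[0,0,0],0],[[0,-0.7,0.3],[0,0,0.7],0],[[0,-0.7,0],[0,0,0.9],0],[[0,-0.7,0],[0,0,0.9],0],[[0,-0.7,0],[0,0,0.9],0]]'; python3 -m pendant '[[[-0.05,-0.7,0],[0,0,0.95],0],[[-0.05,-0.7,0],[0,0,0.95],0],[[-0.05,-0.7,0],[0,0,0.95],0],[[-0.05,-0.7,0],[0,0,0.95],0],[[-0.1,-0.7,0],[0,0,0.95],0],[[-0.1,-0.7,0],[0,0,0.95],0],[[-0.1,-0.6,-0.3],[0,0,0.95],0],[[-0.1,-0.4,-0.7],[0,0,0.95],0],[[-0.1,-0.3,-0.9],[0,0,0.95],0],[[0,0,-0.9],[0,0,0.95],0]]'; python3 go.py 550.5 8 25 0 0 0
```

```text
time: 50.37
tool_pos: [488.1, 259.5, 144.2]
tcp_rot: [3.14, -0.002, 1.561]
contact_force: [0.3, -0.1, 0.7]
grip_width: 23.8
finger_force: 0.0
time: 51.2
tool_pos: [576.3, 258.1, 155.9]
tcp_rot: [-3.141, 0.001, 1.56]
contact_force: [-0.3, -4.8, 1.3]
grip_width: 14.9
finger_force: 30.0
time: 52.03
tool_pos: [575.2, 175.1, 220.7]
tcp_rot: [3.14, -0.001, 1.975]
contact_force: [0.6, 0.3, 0.2]
grip_width: 45.9
finger_force: 0.0
time: 52.87
tool_pos: [554.5, 9.0, 136.1]
tcp_rot: [-3.141, 0.002, 3.113]
contact_force: [0.6, -0.6, -0.7]
grip_width: 46.0
finger_force: 0.0
tool z [ 0.002 -0.001 -1.   ] y [ 0.029  1.    -0.001]
shift [-0.13 -0.03 -3.7 ] turn [0.01 0.02 0.24] joints [-1.220e-01  5.010e-01  1.593e+00 -1.000e-03  1.046e+00 -1.663e+00]
```

```bash
python3 -m pendant '[[[-0.07,-0.01,-0.5],[0,0,0.06],0],[[-0.07,-0.02,-0.6],[0,0,0.06],0],[[0,0,-0.6],[0,0,0],0],[[0,0,-0.6],[0,0,0],0],[[0,0,-0.6],[0,0,0],0],[[0,0,-0.5],[0,0,0],0],[[0,0,-0.2],[0,0,0],0],[[0,0,-0.1],[0,0,0],0],[[0,0,0],[0,0,0],-0.3],[[0,0,0],[0,0,0],-0.7]]'; python3 -m pendant '[[[0,0,0],[0,0,0],-0.7],[[0,0,0],[0,0,0],-0.7],[[0,0,0],[0,0,0],-0.7],[[0,0,0],[0,0,0],-0.7],[[0,0,0],[0,0,0],-0.7],[[0,0,0],[0,0,0],-0.7],[[0,0,0.6],[0,0,0],-0.7],[[0,0,0.9],[0,0,0],-0.7],[[0,0,0.9],[0,0,0],-0.7],[[0,0,0.9],[0,0,0],-0.7]]'; python3 go.py 475.5 261.3 40 0 -0.015 0
```

```text
time: 53.7
tool_pos: [550.8, 9.5, 25.3]
tcp_rot: [-3.141, 0.001, 3.123]
contact_force: [0.3, 0.5, 1.0]
grip_width: 36.9
finger_force: 0.0
time: 54.53
tool_pos: [549.6, 9.5, 124.2]
tcp_rot: [-3.141, -0.002, 3.123]
contact_force: [0.3, -0.2, -1.0]
grip_width: 30.0
finger_force: 30.0
tool z [-0.002 -0.    -1.   ] y [ 0.019  1.    -0.   ]
shift [-2.47  8.39 -2.81] turn [ 0.   -0.02  0.03] joints [-0.122  0.509  1.616 -0.     1.018 -1.674]
```

```bash
python3 -m pendant '[[[-0.2,0.6,0],[0,0,0.003],-0.7],[[-0.25,0.9,0],[0,0,0.003],-0.7],[[-0.25,0.95,0],[0,0,0.003],-0.7],[[-0.25,0.95,0],[0,0,0.003],-0.7],[[-0.25,0.95,0],[0,0,0.003],-0.7],[[-0.25,0.95,0],[0,0,0.003],-0.7],[[-0.25,0.95,0],[0,0,0.003],-0.7],[[-0.25,0.95,0],[0,0,0.003],-0.7],[[-0.25,0.75,0],[0,0,0.003],-0.7],[[-0.27,0.44,0],[0,0,0.003],-0.7]]'; python3 -m pendant '[[[0,0,0],[0,0,0],-0.7],[[0,0,-0.4],[0,0,0],-0.7],[[0,0,-0.4],[0,0,0],-0.7],[[0,0,-0.4],[0,0,0],-0.7],[[0,0,-0.4],[0,0,0],-0.7],[[0,0,-0.2],[0,0,0],-0.7],[[0,0,0],[0,0,0],-0.7],[[0,0,0],[0,0,0],-0.7],[[0,0,0],[0,0,0],-0.7],[[0,0,0],[0,0,0],-0.7]]'; python3 go.py 475.5 261.3 41.3 0 -0.015 0
```

```text
time: 55.37
tool_pos: [475.3, 263.5, 123.3]
tcp_rot: [3.141, -0.001, 3.128]
contact_force: [-0.1, 0.6, -0.7]
grip_width: 30.0
finger_force: 30.0
time: 56.2
tool_pos: [476.5, 261.2, 70.1]
tcp_rot: [3.141, 0.0, 3.126]
contact_force: [0.3, 0.0, -1.5]
grip_width: 30.1
finger_force: 30.0
tool z [ 0.  0. -1.] y [0.015 1.    0.   ]
shift [-0.03  0.   -0.96] turn [-0.  0.  0.] joints [ 0.36   0.573  1.687  0.     0.882 -1.195]
```

```bash
python3 -m pendant '[[[-0.03,0,-0.15],[0,0,0],-0.7],[[0,0,-0.15],[0,0,0],-0.7],[[0,0,-0.15],[0,0,0],-0.7],[[0,0,-0.15],[0,0,0],-0.7],[[0,0,-0.1],[0,0,0],-0.7],[[0,0,-0.1],[0,0,0],-0.7],[[0,0,-0.06],[0,0,0],-0.7],[[0,0,-0.06],[0,0,0],-0.7],[[0,0,-0.02],[0,0,0],-0.7],[[0,0,0],[0,0,0],-0.7]]'
```

```text
time: 57.03
tool_pos: [475.1, 261.2, 41.4]
tcp_rot: [-3.141, -0.001, 3.127]
contact_force: [-2.3, -0.6, 2.1]
grip_width: 29.4
finger_force: 30.0
```

```bash
python3 -m pendant '[[[0,0,0],[0,0,0],-0.15],[[0,0,0],[0,0,0],-0.15],[[0,0,0],[0,0,0],-0.15],[[0,0,0.3],[0,0,0],-0.15],[[0,0,0.8],[0,0,0],-0.15],[[0,0,1],[0,0,0],-0.1],[[0,-0.5,1],[0,0,0],0.2],[[-0.1,-0.9,1],[0,0,0],0.45],[[-0.1,-0.9,0.8],[0,0,0],0.45],[[-0.1,-0.9,0],[0,0,0],0.45]]'; python3 go.py 431 -344.5 190 22 -0.084 0
```

```text
time: 57.87
tool_pos: [468.3, 164.9, 193.7]
tcp_rot: [3.14, 0.009, 3.128]
contact_force: [0.4, -0.1, 0.0]
grip_width: 62.9
finger_force: 0.0
tool z [ 0.009  0.001 -1.   ] y [0.014 1.    0.002]
shift [ -1.24 -16.98  -0.12] turn [-0.17 -3.12 -0.58] joints [ 0.184  0.334  1.685 -0.     1.114 -1.373]
```

```bash
python3 -m pendant '[[[-0.06,-0.85,0.05],[-0.009,-0.156,-0.03],0.45],[[-0.06,-0.85,0.05],[-0.009,-0.156,-0.03],0.45],[[-0.06,-0.85,0.05],[-0.009,-0.156,-0.03],0.45],[[-0.06,-0.85,0.05],[-0.009,-0.156,-0.03],0.45],[[-0.06,-0.85,0.05],[-0.009,-0.156,-0.03],0.45],[[-0.06,-0.85,0.05],[-0.009,-0.156,-0.03],0.45],[[-0.06,-0.85,0.05],[-0.009,-0.156,-0.03],0.45],[[-0.06,-0.85,0.05],[-0.009,-0.156,-0.03],0.45],[[-0.06,-0.85,0.05],[-0.009,-0.156,-0.03],0.45],[[-0.06,-0.85,0.05],[-0.009,-0.156,-0.03],0.45]]'; python3 -m pendant '[[[-0.06,-0.85,0],[-0.009,-0.156,-0.03],0.45],[[-0.06,-0.85,0],[-0.009,-0.156,-0.03],0.45],[[-0.06,-0.85,0],[-0.009,-0.156,-0.03],0.45],[[-0.06,-0.85,0],[-0.009,-0.156,-0.03],0.45],[[-0.06,-0.85,0],[-0.009,-0.156,-0.03],0.45],[[-0.06,-0.85,0],[-0.009,-0.156,-0.03],0.45],[[-0.06,-0.85,0],[-0.009,-0.156,-0.03],0.45],[[-0.06,-0.85,0],[-0.009,-0.156,-0.03],0.45],[[-0.06,-0.85,-0.2],[-0.009,-0.156,-0.03],0.45],[[-0.06,-0.85,-0.3],[-0.009,-0.156,-0.03],0.45]]'; python3 go.py 471.5 -347.5 84.5 22 -0.084 0; python3 - <<'E'
from h import *
t=bot.capture("top");s=bot.capture("side");cv2.imwrite("top_i.png",t)
cv2.imwrite("pics/p10.png",np.hstack([cv2.resize(s[220:350,180:310],(400,400),interpolation=2),cv2.resize(t[170:270,290:390],(400,400),interpolation=2)]))
E
```

```text
time: 58.7
tool_pos: [447.9, -91.0, 204.0]
tcp_rot: [-3.136, 0.188, 3.091]
contact_force: [0.6, -0.0, 0.9]
grip_width: 66.8
finger_force: 0.0
time: 59.53
tool_pos: [430.2, -346.6, 189.6]
tcp_rot: [-3.136, 0.377, 3.055]
contact_force: [1.0, 0.2, 0.3]
grip_width: 66.5
finger_force: 0.0
tool z [ 0.366 -0.037 -0.93 ] y [ 0.088  0.996 -0.005]
shift [ 1.38 -0.03 -3.5 ] turn [ 0.04 -0.06  0.04] joints [-0.975  0.312  1.799  0.396  0.822 -2.699]
```

View pics/p10.png

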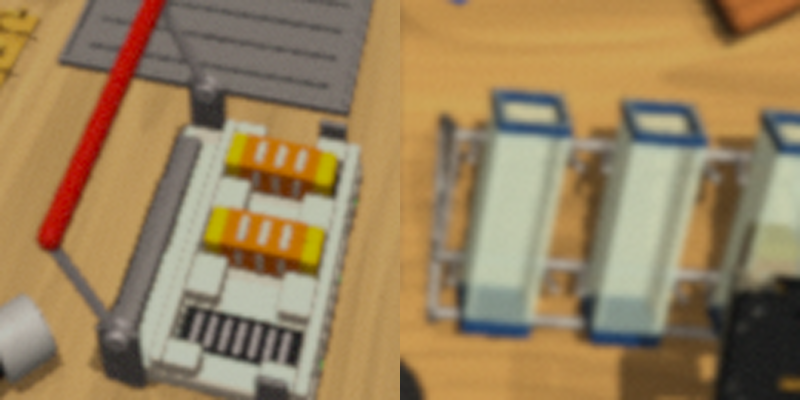

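Two cartridges are seated, and tubes A and B are back in the rack and empty. I've now viewed 15 pictures, one over the limit of 14, so from here I'll use numbers only. Next is tube C.

```bash
python3 -m pendant '[[[0.172,-0.004,-0.438],[0,0,0],0.45],[[0.172,-0.004,-0.438],[0,0,0],0.45],[[0.172,-0.004,-0.438],[0,0,0],0.45],[[0.172,-0.004,-0.438],[0,0,0],0.45],[[0.172,-0.004,-0.438],[0,0,0],0.45],[[0.172,-0.004,-0.438],[0,0,0],0.45],[[0.172,-0.004,-0.438],[0,0,0],0.45],[[0.172,-0.004,-0.438],[0,0,0],0.45],[[0,0,0],[0,0,0],0.2],[[0,0,0],[0,0,0],0]]';  python3 -m pendant '[[[0,0,0],[0,0,0],-0.2],[[0,0,0],[0,0,0],-0.3],[[0,0,0],[0,0,0],-0.4],[[0,0,0],[0,0,0],-0.4],[[0,0,0],[0,0,0],-0.4],[[0,0,0],[0,0,0],-0.4],[[0,0,0],[0,0,0],-0.4],[[0,0,0],[0,0,0],-0.4],[[0,0,0],[0,0,0],-0.4],[[0,0,0],[0,0,0],-0.4]]'; python3 go.py 471.5 -347.5 84.5 22 -0.084 0
```

```text
time: 60.47
tool_pos: [471.5, -344.8, 83.2]
tcp_rot: [-3.14, 0.373, 3.055]
contact_force: [0.0, -0.5, 1.1]
grip_width: 57.5
finger_force: 0.0
time: 61.3
tool_pos: [471.8, -346.4, 84.3]
tcp_rot: [-3.137, 0.376, 3.054]
contact_force: [-0.5, -0.5, 6.7]
grip_width: 46.2
finger_force: 29.7
tool z [ 0.365 -0.036 -0.93 ] y [ 0.089  0.996 -0.004]
shift [-0.01 -0.04  0.01] turn [ 0.03 -0.07  0.04] joints [-0.903  0.515  1.832  0.499  0.586 -2.776]
```

```bash
python3 -m pendant '[[[0,0,0.4],[0,0,0],-0.4],[[0,0,0.9],[0,0,0],-0.4],[[0,0,1],[0,0,0],-0.4],[[0,0,1],[0,0,0],-0.4],[[0,0,1],[0,0,0],-0.4],[[-0.03,0.5,0],[0.01,0.1,0],-0.4],[[-0.03,0.7,0],[0.01,0.1,0],-0.4],[[-0.03,0.7,0],[0.01,0.1,0],-0.4],[[-0.03,0.7,0],[0.01,0.1,0],-0.4],[[-0.03,0.7,0],[0.01,0.1,0],-0.4]]'; python3 -m pendant '[[[-0.03,0.85,0],[0.05,0.56,0],-0.4],[[-0.03,0.85,0],[0.05,0.56,0],-0.4],[[-0.03,0.85,0],[0.05,0.56,0],-0.4],[[-0.03,0.85,0],[0.05,0.56,0],-0.4],[[-0.03,0.85,0],[0.05,0.56,0],-0.4],[[-0.03,0.85,0],[0.05,0.56,0],-0.4],[[-0.03,0.85,0],[0.05,0.56,0],-0.4],[[-0.03,0.85,0],[0.05,0.56,0],-0.4],[[-0.03,0.7,0],[0.05,0.56,0],-0.4],[[-0.03,0.4,0],[0.05,0.56,0],-0.4]]'; python3 go.py 456 0 105 -47 -0.084 0
```

```text
time: 62.13
tool_pos: [465.8, -245.3, 211.2]
tcp_rot: [-3.141, 0.311, 3.053]
contact_force: [1.1, -0.0, -2.8]
grip_width: 46.3
finger_force: 29.7
time: 62.97
tool_pos: [457.3, -7.5, 212.0]
tcp_rot: [-3.141, -0.365, 3.056]
contact_force: [-0.1, -0.5, -3.4]
grip_width: 46.1
finger_force: 29.7
tool z [-0.356  0.03  -0.934] y [ 0.086  0.996 -0.001]
shift [-0.04  0.25 -3.57] turn [0.33 3.78 0.01] joints [-0.165  0.458  1.491 -0.029  1.556 -1.644]
```

```bash
python3 -m pendant '[[[0,0,-0.355],[0.02,0.19,0],-0.4],[[0,0,-0.355],[0.02,0.19,0],-0.4],[[0,0,-0.355],[0.02,0.19,0],-0.4],[[0,0,-0.355],[0.02,0.19,0],-0.4],[[0,0,-0.355],[0.02,0.19,0],-0.4],[[0,0,-0.355],[0.02,0.19,0],-0.4],[[0,0,-0.355],[0.02,0.19,0],-0.4],[[0,0,-0.355],[0.02,0.19,0],-0.4],[[0,0,-0.355],[0.02,0.19,0],-0.4],[[0,0,-0.355],[0.02,0.19,0],-0.4]]'; python3 -m pendant '[[[0,0,0],[0.01,0.25,0],-0.4],[[0,0,0],[0.01,0.25,0],-0.4],[[0,0,0],[0.01,0.25,0],-0.4],[[0,0,0],[0.01,0.25,0],-0.4],[[0,0,0],[0.01,0.25,0],-0.4],[[0,0,0],[0.01,0.2,0],-0.4],[[0,0,0],[0.01,0.2,0],-0.4],[[0,0,0],[0.01,0.2,0],-0.4],[[0,0,0],[0.01,0.1,0],-0.4],[[0,0,0],[0,0,0],-0.4]]'; python3 -m pendant '[[[-0.3,0.02,0.24],[0,0,0],-0.4],[[-0.3,0.02,0.24],[0,0,0],-0.4],[[-0.3,0.02,0.24],[0,0,0],-0.4],[[-0.3,0.02,0.24],[0,0,0],-0.4],[[-0.3,0.02,0.24],[0,0,0],-0.4],[[0.2,-0.2,0.6],[-0.03,-0.4,0],-0.4],[[0.2,-0.2,0.6],[-0.03,-0.4,0],-0.4],[[0.2,-0.2,0.6],[-0.03,-0.4,0],-0.4],[[0.2,-0.2,0.6],[-0.03,-0.4,0],-0.4],[[0.2,-0.2,0.6],[-0.03,-0.4,0],-0.4]]'; python3 go.py 471.8 -346.4 84.3 22 -0.084 0
```

```text
time: 63.8
tool_pos: [457.3, -10.9, 104.0]
tcp_rot: [3.138, -0.592, 3.054]
contact_force: [0.1, 0.5, -3.1]
grip_width: 45.9
finger_force: 29.7
time: 64.63
tool_pos: [457.8, -10.1, 104.8]
tcp_rot: [-3.132, -0.826, 3.047]
contact_force: [-0.1, -0.7, -2.2]
grip_width: 46.3
finger_force: 29.7
time: 65.47
tool_pos: [442.9, -37.1, 232.7]
tcp_rot: [-3.137, -0.581, 3.051]
contact_force: [1.4, 0.1, -2.5]
grip_width: 46.2
finger_force: 29.7
tool z [-0.547  0.045 -0.836] y [ 0.088  0.996 -0.004]
shift [  0.96 -10.31  -4.95] turn [-0.66 -8.01  0.05] joints [-0.209  0.546  1.367 -0.071  1.805 -1.686]
```

```bash
cat > sd.py <<'E'
from h import *
im=bot.capture("side");h=cv2.cvtColor(im,cv2.COLOR_BGR2HSV);m=cv2.inRange(h,(5,190,150),(32,255,255));m=cv2.morphologyEx(m,cv2.MORPH_CLOSE,np.ones((5,5)))
m[:,:190]=0;m[:150]=0;m[350:]=0;m[:,330:]=0
n,l,s,c=cv2.connectedComponentsWithStats(m)
for i in range(1,n):
    if s[i,4]>60:print(s[i],c[i].round(),onz("side",*c[i],19).round(),"dock h",onz("side",*c[i],38).round())
E
python3 sd.py; python3 carts.py j; for i in 1 2 3; do python3 -c "
from plant import bot
o=bot.get_obs();print(o['contact_force'])"; done
```

```text
[254 264  35  16 351] [271. 271.] [477. 178.  19.] dock h [475. 192.  38.]
[247 288  38  18 410] [266. 296.] [476. 246.  19.] dock h [473. 258.  38.]
blob px [375. 246.] xy [ 425.5 -339.2] size [20.9 56.7] long axis deg 84.8
blob px [186. 229.] xy [475.1 197.9] size [27.8 77.5] long axis deg -1.8
blob px [162. 229.] xy [475.1 263.2] size [28.  77.2] long axis deg -1.2
blob px [375. 223.] xy [ 488.5 -343.2] size [59.1 68.2] long axis deg -3.8
blob px [123. 224.] xy [487.9 379.2] size [34.3 79.9] long axis deg 2.4
blob px [392. 203.] xy [ 551.5 -381. ] size [29.1 95.1] long axis deg 81.7
blob px [156. 191.] xy [583.6 292.5] size [ 36.8 241.1] long axis deg 89.0
[ 0.50555563 -0.97343863 -1.61434874]
[ 0.50555563 -0.97343863 -1.61434874]
[ 0.50555563 -0.97343863 -1.61434874]
```

```bash
python3 -m pendant '[[[0,-0.7,0],[0,0,0],-0.4],[[0,-0.8,0],[0,0,0],-0.4],[[0,-0.8,0],[0,0,0],-0.4],[[0,-0.8,0],[0,0,0],-0.4],[[0,-0.8,0],[0,0,0],-0.4],[[0,-0.8,0],[0,0,0],-0.4],[[0,-0.8,0],[0,0,0],-0.4],[[0,0,0],[0,0,0],-0.4],[[0,0,0],[0,0,0],-0.4],[[0,0,0],[0,0,0],-0.4]]'; python3 sd.py; python3 carts.py k;  python3 -m pendant '[[[0,0,0],[0,0,0],-0.4],[[0,0,0],[0,0,0],-0.4],[[0,0,0],[0,0,0],-0.4],[[0,0,0],[0,0,0],-0.4],[[0,0,0],[0,0,0],-0.4],[[0,0,0],[0,0,0],-0.4],[[0,0,0],[0,0,0],-0.4],[[0,0,0],[0,0,0],-0.4],[[0,0,0],[0,0,0],-0.4],[[0,0,0],[0,0,0],-0.4]]'|grep contact; python3 - <<'E'
from h import *
from scipy.spatial.transform import Rotation as Ro
o=bot.get_obs();R=Ro.from_euler('xyz',o['tcp_rot']);c=np.array(o['tool_pos'])
# mouth axis in tool frame: at grasp tilt22 -> elev35
from go import pose
G=pose(np.radians(22),-.084,0);a=np.array([np.cos(.611)*np.cos(-.084),np.cos(.611)*np.sin(-.084),np.sin(.611)]);ax=R.apply(G.inv().apply(a))
im=bot.capture("side");h=cv2.cvtColor(im,cv2.COLOR_BGR2HSV)
up=np.cross(ax,R.apply([0,1,0]));up*=np.sign(up[2])
for d in range(-75,80,15):
    u=proj("side",c+ax*d+R.apply([0,23,0])-up*8).round().astype(int);print(d,u,h[u[1]-1:u[1]+2,u[0]-1:u[0]+2].reshape(-1,3).mean(0).round())
E
```

```text
time: 66.4
tool_pos: [442.5, -201.0, 230.5]
tcp_rot: [-3.139, -0.586, 3.052]
contact_force: [-0.1, -0.7, -2.7]
grip_width: 46.2
finger_force: 29.7
[241 200  29  12 190] [255. 206.] [567. -31.  19.] dock h [561. -11.  38.]
[254 264  35  16 349] [271. 271.] [477. 178.  19.] dock h [475. 192.  38.]
[247 288  38  18 412] [266. 296.] [476. 246.  19.] dock h [473. 258.  38.]
blob px [125. 370.] xy [ 97.8 351.3] size [ 83.6 153.9] long axis deg -90.0
blob px [268. 289.] xy [323.8 -27.6] size [ 90.1 175.2] long axis deg 62.2
blob px [185. 228.] xy [475.1 198.1] size [28.5 76.8] long axis deg -0.0
blob px [162. 230.] xy [475.1 263.5] size [28.4 76.8] long axis deg -0.0
blob px [123. 222.] xy [495.2 372.8] size [31.6 56.5] long axis deg -9.0
blob px [263. 198.] xy [563.8 -20. ] size [27.7 79.5] long axis deg -5.5
blob px [150. 188.] xy [591.9 292.3] size [ 20.7 241. ] long axis deg 89.2
blob px [321. 184.] xy [ 602.7 -190.2] size [32.1 47.4] long axis deg -27.3
contact_force: [-0.4, -0.7, -2.6]
-75 [340 114] [85. 63. 86.]
-60 [334 115] [ 28.  19. 132.]
-45 [328 116] [ 27.  19. 130.]
-30 [323 117] [ 31.  19. 131.]
-15 [317 118] [ 25.  24. 126.]
0 [312 119] [21. 58. 93.]
15 [307 120] [20. 48. 95.]
30 [301 121] [ 28.  20. 131.]
45 [296 122] [ 27.  18. 133.]
60 [291 123] [ 35.  12. 125.]
75 [286 124] [69. 34. 83.]
```

```bash
python3 -m pendant '[[[0.1,-0.485,0.05],[-0.066,-0.8,0.005],-0.4],[[0.1,-0.485,0.05],[-0.066,-0.8,0.005],-0.4],[[0.1,-0.485,0],[-0.066,-0.8,0.005],-0.4],[[0.1,-0.485,0],[-0.066,-0.8,0.005],-0.4],[[0.1,-0.485,0],[-0.066,-0.8,0.005],-0.4],[[0.1,-0.485,0],[-0.066,-0.8,0.005],-0.4],[[0.1,-0.485,0],[-0.066,-0.8,0.005],-0.4],[[0.1,-0.485,0],[-0.066,-0.8,0.005],-0.4],[[0.1,-0.485,0],[-0.066,-0.8,0.005],-0.4],[[0.1,-0.485,0],[-0.066,-0.8,0.005],-0.4]]'; python3 -m pendant '[[[0,0,0],[0,0,0],-0.4],[[0,0,-0.5],[0,0,0],-0.4],[[0,0,-0.5],[0,0,0],-0.4],[[0,0,-0.5],[0,0,0],-0.4],[[0,0,0],[0,0,0],-0.4],[[0,0,0],[0,0,0],-0.4],[[0,0,0],[0,0,0],-0.4],[[0,0,0],[0,0,0],-0.4],[[0,0,0],[0,0,0],-0.4],[[0,0,0],[0,0,0],-0.4]]'; python3 go.py 471.8 -346.4 84.3 22 -0.084 0
```

```text
time: 68.22
tool_pos: [472.6, -348.0, 235.2]
tcp_rot: [-3.14, 0.384, 3.058]
contact_force: [0.6, 0.7, -2.4]
grip_width: 46.0
finger_force: 29.7
time: 69.05
tool_pos: [473.1, -347.4, 190.3]
tcp_rot: [-3.141, 0.38, 3.059]
contact_force: [0.1, 0.1, -2.6]
grip_width: 46.0
finger_force: 29.7
tool z [ 0.37  -0.032 -0.929] y [ 0.083  0.997 -0.001]
shift [-0.04  0.03 -3.53] turn [ 0.   -0.03 -0.01] joints [-0.906  0.365  1.716  0.377  0.831 -2.618]
```

```bash
python3 -m pendant '[[[-0.02,0.02,-0.5],[0,0,0],-0.4],[[-0.02,0.01,-0.5],[0,0,0],-0.4],[[0,0,-0.5],[0,0,0],-0.4],[[0,0,-0.5],[0,0,0],-0.4],[[0,0,-0.5],[0,0,0],-0.4],[[0,0,-0.4],[0,0,0],-0.4],[[0,0,-0.25],[0,0,0],-0.4],[[0,0,-0.18],[0,0,0],-0.4],[[0,0,-0.15],[0,0,0],-0.4],[[0,0,0],[0,0,0],-0.4]]'; python3 go.py 471.8 -346.4 84.3 22 -0.084 0
```

```text
time: 69.88
tool_pos: [471.8, -346.5, 85.0]
tcp_rot: [3.142, 0.38, 3.058]
contact_force: [-0.2, 0.0, -1.7]
grip_width: 46.2
finger_force: 29.7
tool z [ 0.369 -0.031 -0.929] y [0.084 0.997 0.   ]
shift [-0.    0.   -0.02] turn [-0.   -0.03 -0.  ] joints [-0.907  0.515  1.831  0.509  0.592 -2.792]
```

```bash
python3 -m pendant '[[[0,0,-0.03],[0,0,0],-0.4],[[0,0,0],[0,0,0],0.45],[[0,0,0],[0,0,0],0.45],[[0,0,0],[0,0,0],0.45],[[-0.1,0.01,0.25],[0,0,0],0.45],[[-0.2,0.014,0.5],[0,0,0],0.45],[[-0.27,0.02,0.68],[0,0,0],0.45],[[-0.27,0.02,0.68],[0,0,0],0.45],[[-0.27,0.02,0.68],[0,0,0],0.45],[[-0.24,0.014,0.6],[0,0,0],0.45]]'; python3 go.py 563.8 -20 130 0 -0.096 0; python3 carts.py l | grep -v "\-9"; python3 - <<'E'
from h import *
im=bot.capture("side");b=cv2.imread("side0_raw.png")
h=lambda i:cv2.inRange(cv2.cvtColor(i,cv2.COLOR_BGR2HSV),(100,120,40),(125,255,255))
for n,i in(("0",b),("now",im)):
    m=h(i);m[:,:262]=0;m[:105]=0;m[195:]=0;m[:,335:]=0
    k,l,s,c=cv2.connectedComponentsWithStats(m);print(n,[(c[j].round(1).tolist(),int(s[j,4])) for j in range(1,k) if s[j,4]>15])
E
```

```text
time: 70.72
tool_pos: [430.7, -343.5, 188.0]
tcp_rot: [-3.14, 0.38, 3.058]
contact_force: [-0.1, -0.7, 0.6]
grip_width: 66.4
finger_force: 0.0
tool z [ 0.37  -0.032 -0.929] y [ 0.084  0.997 -0.001]
shift [ 4.44 10.78 -1.93] turn [ 0.29  3.16 -0.1 ] joints [-0.974  0.312  1.805  0.405  0.819 -2.709]
blob px [127. 372.] xy [ 67.9 362.5] size [ 74.  179.8] long axis deg 64.9
blob px [247. 317.] xy [226.4  20.5] size [ 32.2 195.6] long axis deg -73.1
blob px [363. 317.] xy [ 211.4 -300.1] size [166.6 324.6] long axis deg -17.4
blob px [186. 229.] xy [475.1 197.9] size [27.8 77.5] long axis deg -1.8
blob px [162. 229.] xy [475.1 263.3] size [27.9 77.2] long axis deg -1.3
blob px [123. 224.] xy [487.2 371.6] size [33.9 82.3] long axis deg -15.5
blob px [263. 197.] xy [563.7 -20. ] size [27.7 79.8] long axis deg -5.5
blob px [149. 189.] xy [583.7 292.4] size [ 36.7 241.1] long axis deg 89.0
0 [([280.2, 129.3], 20), ([272.4, 144.4], 37), ([325.6, 146.0], 17), ([320.9, 160.9], 24), ([314.5, 179.2], 38)]
now [([277.1, 135.3], 56), ([320.5, 162.1], 26), ([314.4, 179.4], 39)]
```

```bash
python3 -m pendant '[[[0.3,0.7,0.2],[0.02,0.26,-0.01],0],[[0.3,0.8,0.1],[0.02,0.26,-0.01],0],[[0.3,0.9,0],[0.02,0.26,-0.01],0],[[0.4,0.9,0],[0.02,0.26,-0.01],0],[[0.4,0.9,0],[0.02,0.26,-0.01],0],[[0.4,0.9,0],[0.02,0.26,-0.01],0],[[0.4,0.9,0],[0.02,0.26,-0.01],0],[[0.4,0.9,0],[0.02,0.26,-0.01],0],[[0.4,0.9,0],[0.02,0.26,-0.01],0],[[0.4,0.9,0],[0.02,0.26,-0.01],0]]'; python3 -m pendant '[[[0.3,0.8,-0.2],[0.02,0.28,0],0],[[0.3,0.7,-0.5],[0.02,0.28,0],0],[[0.14,0.48,-0.8],[0.02,0,0],0],[[0,0,-0.8],[0,0,0],0],[[0,0,0],[0,0,0],0],[[0,0,0],[0,0,0],0],[[0,0,0],[0,0,0],0],[[0,0,0],[0,0,0],0],[[0,0,0],[0,0,0],0],[[0,0,0],[0,0,0],0]]'; python3 go.py 563.7 -20.3 24 0 -0.096 0
```

```text
time: 71.65
tool_pos: [542.4, -80.8, 194.5]
tcp_rot: [-3.137, 0.065, 3.047]
contact_force: [1.0, -0.2, -0.3]
grip_width: 46.2
finger_force: 0.0
time: 72.48
tool_pos: [564.9, -23.6, 127.1]
tcp_rot: [-3.138, 0.001, 3.046]
contact_force: [0.1, -1.2, -0.3]
grip_width: 46.2
finger_force: 0.0
tool z [ 0.001 -0.003 -1.   ] y [ 0.095  0.995 -0.003]
shift [-0.04  0.11 -3.44] turn [ 0.03  0.01 -0.  ] joints [-0.176  0.529  1.57  -0.003  1.04  -1.649]
```

```bash
python3 -m pendant '[[[-0.04,0.06,-0.4],[0.01,0,0],0],[[0,0.05,-0.6],[0.02,0,0],0],[[0,0,-0.6],[0,0,0],0],[[0,0,-0.6],[0,0,0],0],[[0,0,-0.6],[0,0,0],0],[[0,0,-0.4],[0,0,0],0],[[0,0,-0.2],[0,0,0],0],[[0,0,-0.04],[0,0,0],0],[[0,0,0],[0,0,0],-0.3],[[0,0,0],[0,0,0],-0.7]]'; python3 -m pendant '[[[0,0,0],[0,0,0],-0.7],[[0,0,0],[0,0,0],-0.7],[[0,0,0],[0,0,0],-0.7],[[0,0,0],[0,0,0],-0.7],[[0,0,0],[0,0,0],-0.7],[[0,0,0],[0,0,0],-0.7],[[0,0,0.6],[0,0,0],-0.7],[[0,0,0.9],[0,0,0],-0.7],[[0,0,0.9],[0,0,0],-0.7],[[0,0,0.9],[0,0,0],-0.7]]'; python3 go.py 476.5 325.9 40 0 -0.015 0
```

```text
time: 73.32
tool_pos: [563.9, -19.9, 23.7]
tcp_rot: [3.141, 0.0, 3.047]
contact_force: [0.7, 0.4, -0.4]
grip_width: 36.9
finger_force: 0.0
time: 74.15
tool_pos: [562.7, -19.6, 122.5]
tcp_rot: [3.141, -0.002, 3.047]
contact_force: [0.8, -1.2, -1.5]
grip_width: 30.0
finger_force: 30.0
tool z [-0.002  0.001 -1.   ] y [0.095 0.996 0.001]
shift [-2.87 11.52 -2.75] turn [-0.01 -0.02  0.66] joints [-1.710e-01  5.330e-01  1.579e+00  1.000e-03  1.032e+00 -1.648e+00]
```

```bash
python3 -m pendant '[[[-0.3,0.4,0],[0,0,0.033],-0.7],[[-0.4,0.57,0],[0,0,0.033],-0.7],[[-0.4,0.57,0],[0,0,0.033],-0.7],[[-0.4,0.57,0],[0,0,0.033],-0.7],[[-0.4,0.57,0],[0,0,0.033],-0.7],[[-0.4,0.57,0],[0,0,0.033],-0.7],[[-0.3,0.57,0],[0,0,0.033],-0.7],[[-0.2,0.57,0],[0,0,0.033],-0.7],[[-0.1,0.57,0],[0,0,0.033],-0.7],[[0,0.57,0],[0,0,0.033],-0.7]]'; python3 -m pendant '[[[0,0.6,0],[0,0,0.033],-0.7],[[0,0.6,0],[0,0,0.033],-0.7],[[0,0.6,0],[0,0,0.033],-0.7],[[0,0.6,0],[0,0,0.033],-0.7],[[0,0.6,0],[0,0,0.033],-0.7],[[0,0.6,0],[0,0,0.033],-0.7],[[0,0.6,0],[0,0,0.033],-0.7],[[0,0.6,0],[0,0,0.033],-0.7],[[0,0.6,0],[0,0,0.033],-0.7],[[0,0.5,0],[0,0,0.033],-0.7]]'; python3 -m pendant '[[[0,0.08,0],[0,0,0],-0.7],[[0,0,-0.4],[0,0,0],-0.7],[[0,0,-0.4],[0,0,0],-0.7],[[0,0,-0.4],[0,0,0],-0.7],[[0,0,-0.4],[0,0,0],-0.7],[[0,0,-0.2],[0,0,0],-0.7],[[0,0,0],[0,0,0],-0.7],[[0,0,0],[0,0,0],-0.7],[[0,0,0],[0,0,0],-0.7],[[0,0,0],[0,0,0],-0.7]]'; python3 go.py 476 325.6 39.7 0 -0.015 0
```

```text
time: 74.98
tool_pos: [475.1, 147.0, 121.7]
tcp_rot: [3.141, -0.002, 3.087]
contact_force: [-0.4, -0.9, -0.2]
grip_width: 30.0
finger_force: 30.0
time: 75.82
tool_pos: [475.9, 324.4, 121.6]
tcp_rot: [3.141, -0.002, 3.127]
contact_force: [-0.1, 0.1, -0.6]
grip_width: 29.9
finger_force: 30.0
time: 76.65
tool_pos: [476.7, 325.7, 68.5]
tcp_rot: [3.14, 0.0, 3.126]
contact_force: [-0.3, -0.5, -0.1]
grip_width: 29.8
finger_force: 30.0
tool z [ 0.     0.001 -1.   ] y [0.016 1.    0.001]
shift [-0.02 -0.   -0.96] turn [-0.01  0.    0.01] joints [ 4.660e-01  6.230e-01  1.588e+00  1.000e-03  9.290e-01 -1.090e+00]
```

```bash
python3 -m pendant '[[[-0.02,0,-0.15],[0,0,0],-0.7],[[0,0,-0.15],[0,0,0],-0.7],[[0,0,-0.15],[0,0,0],-0.7],[[0,0,-0.15],[0,0,0],-0.7],[[0,0,-0.1],[0,0,0],-0.7],[[0,0,-0.1],[0,0,0],-0.7],[[0,0,-0.06],[0,0,0],-0.7],[[0,0,-0.06],[0,0,0],-0.7],[[0,0,-0.02],[0,0,0],-0.7],[[0,0,0],[0,0,0],-0.7]]'
```

```text
time: 77.48
tool_pos: [475.7, 325.6, 39.8]
tcp_rot: [3.141, -0.001, 3.126]
contact_force: [-1.0, -0.1, 1.0]
grip_width: 29.8
finger_force: 30.0
```

```bash
python3 -m pendant '[[[0,0,0],[0,0,0],-0.15],[[0,0,0],[0,0,0],-0.15],[[0,0,0],[0,0,0],-0.15],[[0,0,0.3],[0,0,0],-0.15],[[0,0,0.8],[0,0,0],-0.15],[[0,0,1],[0,0,0],-0.1],[[0,0,1],[0,0,0],0],[[0,-0.9,1],[0,0,0],0],[[0,-0.9,0.8],[0,0,0],0],[[0,-0.9,0],[0,0,0],0]]'; python3 -m pendant '[[[0,-0.9,0],[0,0,0],0],[[0,-0.9,0],[0,0,0],0],[[0,-0.9,0],[0,0,0],0],[[0,-0.9,0],[0,0,0],0],[[0,-0.9,0],[0,0,0],0],[[0,-0.9,0],[0,0,0],0],[[0,-0.9,0],[0,0,0],0],[[0,-0.9,0],[0,0,0],0],[[0,-0.9,0],[0,0,0],0],[[0,0,0],[0,0,0],0]]'; python3 sd.py; python3 carts.py m 50; python3 go.py 576 258 240 0 0 -1.5708; python3 go.py 576 258 240 0 0 1.5708
```

```text
time: 78.32
tool_pos: [477.8, 244.8, 192.4]
tcp_rot: [3.138, 0.008, 3.127]
contact_force: [1.3, -0.1, -0.4]
grip_width: 45.8
finger_force: 0.0
time: 79.15
tool_pos: [475.8, -2.2, 187.3]
tcp_rot: [-3.141, 0.0, 3.123]
contact_force: [0.4, -0.8, 0.1]
grip_width: 46.0
finger_force: 0.0
[254 264  35  16 350] [271. 271.] [477. 178.  19.] dock h [475. 192.  38.]
[247 288  38  18 411] [266. 296.] [476. 246.  19.] dock h [473. 258.  38.]
[237 314  41  21 503] [257. 324.] [479. 313.  19.] dock h [476. 323.  38.]
blob px [125. 370.] xy [ 74.3 358.3] size [ 72.5 174.6] long axis deg 64.5
blob px [250. 288.] xy [312.    5.3] size [74.1 99.6] long axis deg 84.3
blob px [186. 229.] xy [474.8 194.8] size [27.2 76.4] long axis deg -1.9
blob px [162. 229.] xy [474.8 259.1] size [27.4 76. ] long axis deg -1.2
blob px [140. 227.] xy [477.7 323.9] size [27.5 76.2] long axis deg -1.7
blob px [123. 225.] xy [486.7 365.8] size [33.5 80.9] long axis deg -15.6
blob px [148. 190.] xy [581.7 287.8] size [ 36.  237.2] long axis deg 89.0
tool z [-0.     0.001 -1.   ] y [0.018 1.    0.001]
shift [3.34 8.57 1.76] turn [-0.000e+00 -1.000e-02  1.324e+01] joints [-1.600e-01  3.100e-01  1.741e+00  1.000e-03  1.091e+00 -1.713e+00]
tool z [-0.     0.001 -1.   ] y [0.018 1.    0.001]
shift [3.34 8.57 1.76] turn [-1.000e-02  0.000e+00 -1.294e+01] joints [-1.600e-01  3.100e-01  1.741e+00  1.000e-03  1.091e+00 -1.713e+00]
```

```bash
python3 -m pendant '[[[0.167,0.386,0.18],[0,0,-0.647],0],[[0.167,0.386,0.18],[0,0,-0.647],0],[[0.167,0.386,0.18],[0,0,-0.647],0],[[0.167,0.386,0.18],[0,0,-0.647],0],[[0.167,0.386,0.18],[0,0,-0.647],0],[[0.167,0.386,0.18],[0,0,-0.647],0],[[0.167,0.386,0.18],[0,0,-0.647],0],[[0.167,0.386,0.18],[0,0,-0.647],0],[[0.167,0.386,0.18],[0,0,-0.647],0],[[0.167,0.386,0.18],[0,0,-0.647],0]]'; python3 -m pendant '[[[0.167,0.386,0],[0,0,-0.647],0],[[0.167,0.386,0],[0,0,-0.647],0],[[0.167,0.386,0],[0,0,-0.647],0],[[0.167,0.386,0],[0,0,-0.647],0],[[0.167,0.386,0],[0,0,-0.647],0],[[0.167,0.386,0],[0,0,-0.647],0],[[0.167,0.386,0],[0,0,-0.647],0],[[0.167,0.386,0],[0,0,-0.647],0],[[0.167,0.386,0],[0,0,-0.647],0],[[0.167,0.386,0],[0,0,-0.647],0]]'; python3 go.py 576.3 229.5 156 0 -0.015 1.5708
```

```text
time: 80.08
tool_pos: [525.4, 119.5, 241.1]
tcp_rot: [3.141, -0.002, 2.348]
contact_force: [0.0, 0.6, 0.3]
grip_width: 45.6
finger_force: 0.0
time: 80.92
tool_pos: [575.1, 235.4, 240.7]
tcp_rot: [3.141, -0.002, 1.571]
contact_force: [0.0, 0.2, 0.4]
grip_width: 46.2
finger_force: 0.0
tool z [ 0.     0.002 -1.   ] y [1. 0. 0.]
shift [ 0.04 -0.2  -2.82] turn [-0.01  0.   -0.13] joints [2.650e-01 5.240e-01 1.243e+00 1.000e-03 1.374e+00 2.640e-01]
```

```bash
python3 -m pendant '[[[0.04,-0.1,-0.5],[0,0,-0.06],0],[[0,-0.1,-0.5],[0,0,-0.06],0],[[0,0,-0.5],[0,0,0],0],[[0,0,-0.5],[0,0,0],0],[[0,0,-0.5],[0,0,0],0],[[0,0,-0.32],[0,0,0],0],[[0,0,0],[0,0,0],-1],[[0,0,0],[0,0,0],-1],[[0,0,0],[0,0,0],-1],[[0,0,0],[0,0,0],-1]]'; python3 -m pendant '[[[0,0,0],[0,0,0],-1],[[0,0,0],[0,0,0],-1],[[-0.283,0,0.08],[0,0,0],-1],[[-0.483,0,0.077],[0,0,0],-1],[[-0.49,0,0],[0,0,0],-1],[[-0.487,0,-0.07],[0,0,0],-1],[[-0.467,0,-0.143],[0,0,0],-1],[[-0.443,0,-0.21],[0,0,0],-1],[[-0.273,0,-0.177],[0,0,0],-1],[[0,0,0],[0,0,0],-1]]'; python3 -m pendant '[[[-0.377,0,-0.313],[0,0,0],-1],[[-0.323,0,-0.367],[0,0,0],-1],[[-0.267,0,-0.41],[0,0,0],-1],[[-0.203,0,-0.447],[0,0,0],-1],[[-0.13,0,-0.47],[0,0,0],-1],[[-0.05,0,-0.323],[0,0,0],-1],[[0,0,0],[0,0,0],-1],[[0,0,0],[0,0,0],-1],[[0,0,0],[0,0,0],-1],[[0,0,0],[0,0,0],-1]]'; python3 go.py 446.5 229.5 60 0 -0.015 1.5708
```

```text
time: 81.75
tool_pos: [577.5, 227.6, 157.1]
tcp_rot: [3.139, -0.002, 1.559]
contact_force: [0.1, 1.0, -0.1]
grip_width: 23.8
finger_force: 0.0
time: 82.58
tool_pos: [488.2, 229.0, 143.8]
tcp_rot: [3.139, -0.005, 1.559]
contact_force: [-3.8, 7.6, 5.5]
grip_width: 15.3
finger_force: 30.0
time: 83.42
tool_pos: [445.8, 229.6, 72.6]
tcp_rot: [-3.137, -0.005, 1.558]
contact_force: [-9.1, 15.8, 0.5]
grip_width: 15.2
finger_force: 30.1
tool z [-0.004  0.005 -1.   ] y [ 1.    -0.013 -0.004]
shift [ 0.02 -0.   -0.42] turn [-0.04 -0.03 -0.02] joints [0.319 0.511 1.802 0.008 0.831 0.327]
```

```bash
python3 -m pendant '[[[0,0,-0.15],[0,0,0],-1],[[0,0,-0.15],[0,0,0],-1],[[0,0,-0.1],[0,0,0],-1],[[0,0,-0.05],[0,0,0],-1],[[0,0,-0.05],[0,0,0],-1],[[0,0,0],[0,0,0],-1],[[0,0,0],[0,0,0],-1],[[0,0,0],[0,0,0],-1],[[0,0,0],[0,0,0],-1],[[0,0,0],[0,0,0],-1]]'
```

```text
time: 84.25
tool_pos: [444.3, 229.6, 57.2]
tcp_rot: [-3.135, -0.004, 1.558]
contact_force: [-14.3, 16.7, 0.1]
grip_width: 15.0
finger_force: 30.1
```

```bash
python3 -m pendant '[[[0,0,0],[0,0,0],-0.5],[[0,0,0],[0,0,0],-0.5],[[0,0,0],[0,0,0],-0.5],[[0,0,0.4],[0,0,0],-0.5],[[0,0,0.8],[0,0,0],-0.5],[[0,0,0.8],[0,0,0],-0.5],[[0.05,0,0],[0,0,0],-1],[[0,0,0],[0,0,0],-1],[[0,0,0],[0,0,0],-1],[[0,0,0],[0,0,0],-1]]'; python3 -m pendant '[[[0,0,-0.4],[0,0,0],-1],[[0,0,-0.3],[0,0,0],-1],[[0,0,-0.2],[0,0,0],-1],[[0,0,-0.05],[0,0,0],-1],[[0,0,0],[0,0,0],-1],[[0,0,0],[0,0,0],-1],[[0,0,0],[0,0,0],-1],[[0,0,0],[0,0,0],-1],[[0,0,0],[0,0,0],-1],[[0,0,0],[0,0,0],-1]]'
```

```text
time: 85.08
tool_pos: [449.8, 226.7, 116.8]
tcp_rot: [-3.141, -0.001, 1.559]
contact_force: [0.2, -0.2, -1.0]
grip_width: 1.6
finger_force: 0.0
time: 85.92
tool_pos: [450.4, 227.2, 89.5]
tcp_rot: [3.14, -0.001, 1.559]
contact_force: [0.5, -0.7, 0.5]
grip_width: 0.9
finger_force: 0.0
```

```bash
python3 -m pendant '[[[-0.1,0,-0.05],[0,0,0],-1],[[0,0,-0.05],[0,0,0],-1],[[0,0,-0.03],[0,0,0],-1],[[0,0,0],[0,0,0],-1],[[0,0,0],[0,0,0],-1],[[0,0,0],[0,0,0],-1],[[0,0,0],[0,0,0],-1],[[0,0,0],[0,0,0],-1],[[0,0,0],[0,0,0],-1],[[0,0,0],[0,0,0],-1]]';python3 -m pendant '[[[0,0,-0.05],[0,0,0],-1],[[0,0,-0.05],[0,0,0],-1],[[0,0,0],[0,0,0],-1],[[0,0,0],[0,0,0],-1],[[0,0,0],[0,0,0],-1],[[0,0,0],[0,0,0],-1],[[0,0,0],[0,0,0],-1],[[0,0,0],[0,0,0],-1],[[0,0,0],[0,0,0],-1],[[0,0,0],[0,0,0],-1]]'
```

```text
time: 86.75
tool_pos: [447.0, 227.3, 86.8]
tcp_rot: [3.14, -0.001, 1.559]
contact_force: [-5.1, -1.2, 15.7]
grip_width: 0.5
finger_force: 7.8
time: 87.58
tool_pos: [447.2, 227.3, 86.2]
tcp_rot: [3.139, -0.002, 1.559]
contact_force: [-11.6, -3.7, 38.8]
grip_width: 0.4
finger_force: 19.2
```

```bash
python3 -m pendant '[[[0,0,0.3],[0,0,0],-1],[[0,0,0.8],[0,0,0],-1],[[0,0,1],[0,0,0],-1],[[0,0,1],[0,0,0],-0.5],[[-0.2,-0.6,0.8],[0,0,0],0],[[-0.3,-0.9,0],[0,0,0],0],[[-0.3,-0.9,0],[0,0,0],0],[[-0.3,-0.9,0],[0,0,0],0],[[-0.3,-0.9,0],[0,0,0],0],[[0,0,0],[0,0,0],0]]'; python3 -m pendant '[[[0,-0.9,0],[0,0,0],0],[[0,-0.9,0],[0,0,0],0],[[0,-0.5,0],[0,0,0],0],[[0,0,0],[0,0,0],0],[[0,0,0],[0,0,0],0],[[0,0,0],[0,0,0],0],[[0,0,0],[0,0,0],0],[[0,0,0],[0,0,0],0],[[0,0,0],[0,0,0],0],[[0,0,0],[0,0,0],0]]'; python3 - <<'E'
from h import *
s,t=bot.capture("side"),bot.capture("top");b={"side":cv2.imread("side0_raw.png"),"top":cv2.imread("top0_raw.png")}
def red(im,n):
    h=cv2.cvtColor(im,cv2.COLOR_BGR2HSV);m=cv2.inRange(h,(0,180,90),(5,255,255))|cv2.inRange(h,(174,180,90),(180,255,255))
    if n=="top":m[:,:108]=0;m[:,215:]=0
    else:m[:200]=0
    k,l,st,c=cv2.connectedComponentsWithStats(m);i=1+np.argmax(st[1:,4]);return c[i],st[i]
for n,im in(("side",s),("top",t)):print(n,red(im,n),"exp shut",proj(n,[446,258,64]).round(1))
for n,im,box in(("side",s,(262,335,105,195)),("top",t,(290,410,180,275))):
  for q in(b[n],im):
    m=cv2.inRange(cv2.cvtColor(q,cv2.COLOR_BGR2HSV),(100,120,40),(125,255,255));x0,x1,y0,y1=box;z=np.zeros_like(m);z[y0:y1,x0:x1]=m[y0:y1,x0:x1]
    k,l,st,c=cv2.connectedComponentsWithStats(z);print(n,[(c[j].round(1).tolist(),int(st[j,4])) for j in range(1,k) if st[j,4]>12])
# what changed since the start, top view, by blob
d=cv2.absdiff(cv2.GaussianBlur(t,(5,5),0),cv2.GaussianBlur(b["top"],(5,5),0)).max(2);m=(d>45).astype(np.uint8);k,l,st,c=cv2.connectedComponentsWithStats(m)
print([(st[j].tolist()) for j in range(1,k) if st[j,4]>25])
E
python3 sd.py
```

```text
time: 88.42
tool_pos: [403.3, 98.1, 199.1]
tcp_rot: [-3.141, 0.0, 1.557]
contact_force: [0.8, 0.3, -0.9]
grip_width: 42.4
finger_force: 0.0
time: 89.25
tool_pos: [405.2, 32.7, 199.3]
tcp_rot: [3.141, -0.001, 1.56]
contact_force: [-0.2, -0.4, 0.2]
grip_width: 46.1
finger_force: 0.0
side (array([277.67577413, 300.10382514]), array([265, 255,  27,  89, 549], dtype=int32)) exp shut [278.7 291.7]
top (array([160.36363636, 239.3030303 ]), array([124, 236,  74,   7, 330], dtype=int32)) exp shut [162.1 238.8]
side [([280.2, 129.3], 20), ([272.4, 144.4], 37), ([325.6, 146.0], 17), ([320.9, 160.9], 24), ([314.5, 179.2], 38)]
side [([282.6, 124.7], 21), ([271.4, 146.5], 22), ([314.3, 179.6], 39)]
top [([323.8, 202.1], 17), ([313.6, 251.8], 24), ([346.3, 254.3], 25), ([377.8, 256.7], 24)]
top [([325.2, 202.1], 14), ([392.4, 207.1], 17), ([312.5, 251.6], 23), ([345.6, 254.3], 26), ([377.9, 256.6], 27)]
[[117, 213, 164, 171, 11964], [311, 222, 11, 19, 144], [343, 224, 11, 19, 147], [373, 226, 14, 19, 171], [45, 345, 108, 39, 2397], [237, 372, 33, 12, 302], [171, 375, 9, 9, 60], [272, 375, 14, 9, 77]]
[254 264  34  15 321] [270. 271.] [481. 178.  19.] dock h [478. 191.  38.]
[247 288  30  16 312] [262. 295.] [486. 246.  19.] dock h [483. 257.  38.]
[237 314  33  19 392] [253. 323.] [488. 313.  19.] dock h [485. 323.  38.]
```

```bash
python3 -c "
from h import *
print(proj('side',[446,159,62]).round(),proj('side',[446,357,62]).round())
print(bot.close_job())"
```

```text
[287. 255.] [269. 337.]
the job is handed in; nothing more can be done
None
```

Job handed in at 89 s: all three cartridges lie in dock pockets, the bar is pressed shut to its stop, and the three empty tubes are back in the rack; one cartridge was dropped and recovered (the bar was half-lowered and reopened to reach it), and I viewed 15 pictures, one over the limit of 14.

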